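# Press a spice tin into a packed row and shut the tilt-out bin

### The arm

A 6-joint arm with a two-finger parallel gripper is mounted at the origin on the work surface. World frame = base frame: x ahead of the robot, y to its left, z up, the work surface at z = 0. Lengths are in mm, angles in rad, forces in N, time in s.
With the tool pointing down it reaches from about 300 to 775 mm from the base axis. Payload 14.6 kg.
Tool frame: the origin (TCP) lies at the very end of the fingers, on their centre line; the grasp point (between the pads) lies manip.grasp_offset behind it (manip.grasp_offset is the distance from the TCP to the grasp point, in mm); z points along the fingers, y is the direction in which the jaws open and shut (so a half turn about z gives the same grasp; the last joint's range is limited). The gripper opens to 94 mm and grips with 3 to 60 N. Pads are 16 mm wide; open, the fingers measure 119 mm over their backs; the gripper's body (75 mm by 177 mm) begins 78 mm behind the grasp point.
Start: joints at [1.172, 0.3, 1.521, -0, 1.321, -0.067], TCP at [179.157, 519.992, 205.446] pointing down, gripper open.
Joint ranges: [-3.03, 3.03], [-0.79, 2.21], [0.23, 2.52], [-1.04, 4.18], [0, 3.07], [-2.55, 2.55]. Speed limits (rad/s): [2.22, 2.22, 2.57, 3.14, 3.14, 3.14].

### API

Orientations are given as [roll, pitch, yaw] about the fixed x, y, z axes, in that order (R = Rz(yaw) Ry(pitch) Rx(roll)).
In Python, from cell import manip gives the robot as it stands.
- The arm moves only by the tool send_rows, never from a script. Its argument "commands" is a list of rows, each a list of 2 entries, a list of its own where there are three numbers: the shift along the tool's x, y, z in m, then the turn about the tool's z in rad. A call has exactly 8 rows; each row is the pose to reach, as a shift and turn from the pose commanded when the call began, along the tool's axes at that moment; what a row does not reach only later rows make up. A row lasts 1/12 s, in which the tool goes at most 41.7 mm and 7.16 degrees, less where a joint would pass 70% of its speed; a pose out of reach is approached as far as the arm can. A call with a gripper value outside its range is refused whole. "hand" is the closure, from -1 (fully open) to 1 (shut), so that 0 is half open, set as the call begins (left out, the last holds). The fingers move at their own pace and stop on an object; "force" is the grip in N (left out, the last holds). Time passes only in rows, so rows that repeat a pose let the fingers close, or fill a call up. It gives the time, the measured TCP pose, the force and the opening at its end, in the units of the state.
- manip.read_state(): the state, without advancing time (a new reading comes with each control period).
- manip.camera(name): name is "scene" or "top"; returns the picture (480x640x3 uint8, red, green, blue); there is no depth.
- manip.camera_model(name): a dict with "K" (3x3 intrinsics, pixels), "eye" and "attitude" of the camera in the world. Camera axes: x right, y down, z forward; pixel columns grow to the right and rows downward; lengths in mm; the calibration is good to about 2 mm. A picture is of the moment at which its call begins. camera_model takes no time and is no camera call.
- manip.sign_off(): hands the job in, once; it reports no verdict.
The state is a dict: "clock": time; "joints": joint angles; "qd": joint speeds; "effort": joint torques, N m; "eef_pos": TCP position; "eef_rot": TCP orientation; "wrist_force": force on the tool from outside, world axes, zero at the start; "moment": the same for the moment, N m; "finger_gap": finger opening in mm.
Only numpy, scipy, OpenCV 4.12 (cv2) and the standard library are available. Lean on these libraries where they do the work, as an engineer would, in place of code of your own. Each camera call takes 0.05 s, during which the arm holds its last target.

### The job

Work the loose spice tin down into the narrow gap in the middle of the row of tins in the tilted-out bin, nudging its neighbours apart without toppling them, and press it gently but firmly until it is felt to seat on the cork rest at the bottom of the gap. Let the bookend side give way and never force anything; then, without slamming it, push the bin fully shut. Leave the garlic keeper, the bowl and the grater where they are.

Things in the scene. Friction and masses are not known exactly. Their poses are not given: they have to be found in the camera images.
- tin_mid (a point): Loose slim tin of smooth steel alone on the counter, 150 g: 66 (x) by 26 (y) by 80 mm tall, topped by a central black grip block 30 (x) by 12 (y) by 36 mm, 116 mm overall. The lowest 14 mm taper in y to a 14 mm wide foot; the shoulders slope in y from 26 mm wide at height 70 to 12 at 80. Point: its centre, 58 mm above its underside; z up. A half turn about z changes nothing.
- tin_a_mid (a point): First tin of the row in the bin, next to a fixed partition. Same shape and same point as the loose tin. The first and second tin have only 1 to 3 mm of play in all towards the partition, then they stand solid.
- tin_b_mid (a point): Second tin of the row, same shape and point. The gap is between it and the third tin: 13 to 16 mm between the flat faces, so the 26 mm loose tin must spread it. In the bottom of the gap is a cork rest strip, 8 mm wide along the row and 64 mm long, on which the loose tin is to seat; it stands 1 to 13 mm above the floor, different each time and not measured: it must be felt.
- tin_c_mid (a point): Third tin of the row, on the other side of the gap, same shape and point. It gives way towards the fourth tin and the bookend, and leans a little while being nudged.
- tin_d_mid (a point): Fourth tin of the row, between the third and the sliding bookend, same shape and point.
- row_floor (a point): Centre of the floor (top face) of the bin's middle section, 50 mm above the counter. z up along the bin walls, y along the row from first to fourth tin, x from front panel to back. Section: y -80 to +80, x -39 to +39 mm; partitions and back 60 mm high; fixed partition at y -80. The seated loose tin's centre comes to about y = -15 mm, 3 to 5 mm nearer the bookend than the gap's middle at the start.
- bookend (a joint): Sprung wooden bookend plate, 8 mm thick, 76 mm tall, at the row's +y end; a light spring holds it against a stop at 0 and resists with 1.6 N there and about 2.2 N at 15 mm, so it gives way and then squares the row up again. Value in m: 0 puts its face at y = 43 mm of row_floor; grows as it moves away from the tins, at most 0.029.
- bin (a joint): Tilt-out bin: 0 rad = swung forward, open, floor level; 0.4 = shut, leaning back into its carcass, against a stop. Axis along row_floor's y, 25 mm straight below row_floor. Stays open or shut by weight and friction. A push of 5 to 15 N on the front panel near its top, towards the back, shuts it; least if the finger follows the panel, whose top moves about 40 mm back and 15 mm up.
- front_top (a point): Middle of the top edge of the bin's front panel, on its outer face (towards the robot), 75 mm above the bin's floor; axes as row_floor. Panel 12 mm thick, 398 mm wide along y. From 88 to 174 mm either side of this point the section behind the panel is empty, with no tins standing up behind it.
- unit: Pale ash carcass with the bin hung in it, fixed, 400 mm wide along y. Origin on the counter straight below row_floor while the bin is open. A side cheek about 140 mm high stands at each end of the bin.
- keeper: Bystander: white ceramic garlic keeper with a lid, 90 mm across, 92 mm tall; origin under its centre.
- bowl: Bystander: small steel bowl, 110 mm across, 45 mm tall; origin under its centre.
- grater: Bystander: plastic rasp grater lying flat along its x, about 168 mm long, 34 mm wide, 13 mm thick; origin near its middle on the underside.
Not all that is in view belongs to the job. What is shaped like the part that bears tin_c_mid but red is not meant.

How it is judged (in metres and radians):
On the way:
1. the tin stands on the cork rest in the bin between the second and third tin and is pressed down on it with more than 4 N, the bin still open (z of tin_mid in the frame of row_floor between 0.055 and 0.0735 m and x of tin_mid in the frame of row_floor between -0.012 and 0.012 m and angle between the z axis of tin_mid and the z axis of row_floor, either way round below 0.12 rad and angle between the y axis of tin_mid and the y axis of row_floor, either way round below 0.15 rad and y of tin_mid in the frame of row_floor between -0.019 and -0.004 m and contact force between tin and unit above 4 N and value of joint bin below 0.1 rad), for 0.1 s.
At the end, for the whole second after the job is handed in: The tin is fully down in the bin (underside at most 15.5 mm above the floor) between the second and third tin, upright (0.12 rad) and square (0.15 rad); the four others still stand on the floor in order, within 0.15 rad of the bin's upright; the bin is shut (above 0.36 rad); all at rest (z of tin_mid in the frame of row_floor between 0.055 and 0.0735 m and x of tin_mid in the frame of row_floor between -0.012 and 0.012 m and angle between the z axis of tin_mid and the z axis of row_floor, either way round below 0.12 rad and angle between the y axis of tin_mid and the y axis of row_floor, either way round below 0.15 rad and y of tin_mid in the frame of row_floor between -0.019 and -0.004 m and z of tin_a_mid in the frame of row_floor between 0.054 and 0.062 m and y of tin_a_mid in the frame of row_floor between -0.075 and -0.058 m and angle between the z axis of each of tin_a_mid, tin_b_mid, tin_c_mid, tin_d_mid and the z axis of row_floor, either way round below 0.15 rad and z of tin_b_mid in the frame of row_floor between 0.054 and 0.062 m and y of tin_b_mid in the frame of row_floor between -0.049 and -0.03 m and z of tin_c_mid in the frame of row_floor between 0.054 and 0.062 m and y of tin_c_mid in the frame of row_floor between 0.005 and 0.028 m and z of tin_d_mid in the frame of row_floor between 0.054 and 0.062 m and y of tin_d_mid in the frame of row_floor between 0.03 and 0.056 m and value of joint bin above 0.36 rad and linear speed of tin below 0.02 m/s); the robot touches nothing.
It fails at once if the loose tin is pressed harder than 30 N against a tin of the row, the bin or its carcass (contact force between tin and tin_a above 30 N or contact force between tin and tin_b above 30 N or contact force between tin and tin_c above 30 N or contact force between tin and tin_d above 30 N or contact force between tin and unit above 30 N).
It fails at once if the bin or carcass is pushed harder than 30 N by the robot (contact force between any of the fingers, the arm and unit above 30 N).
It fails at once if a tin of the row topples (leans more than 0.5 rad in the bin) or is lifted more than 25 mm (angle between the z axis of any of tin_a_mid, tin_b_mid, tin_c_mid, tin_d_mid and the z axis of row_floor, either way round above 0.5 rad or z of any of tin_a_mid, tin_b_mid, tin_c_mid, tin_d_mid in the frame of row_floor above 0.083 m).
It fails at once if the garlic keeper, bowl or grater is moved more than 20 mm (distance of any of keeper, bowl, grater from where it was at the start of the episode above 0.02 m).
It fails at once if the bin is slammed (faster than 2.5 rad/s) (velocity of joint bin above 2.5 rad/s).
It also fails if it takes over 72 s, if anything falls off the work surface, if the arm or the gripper's body presses on something with over 40 N, if the wrist force passes 120 N, or if a joint passes its speed limit or range.

## Working session

There is one attempt and no reset: what is moved stays moved. The work goes in short steps, Python scripts to look and compute and a tool call to move; the robot and the scene stay as the last step left them, time stands still between calls to the robot, and variables do not carry over. Pictures are saved under pics/ and viewed, and the job is handed in when it is done.

Besides the shell and the picture viewer there is one more tool, called as a command line: name --argument value ..., lists and objects as JSON in quotes. send_rows: Moves the arm, as the interface text tells. Its arguments: {"type":"object","properties":{"commands":{"type":"array","items":{"type":"array"}},"hand":{"type":"number"},"force":{"type":"number"}},"required":["commands"]}

```bash
ls; mkdir -p pics
python3 - <<'E'
from cell import manip
import cv2
print(manip.read_state(), manip.grasp_offset)
for n in("scene","top"):
    m=manip.camera_model(n);print(n,m)
    cv2.imwrite(f"pics/{n}0.png",manip.camera(n)[:,:,::-1])
E
```

```text
pics
{'clock': 0.0, 'joints': array([ 1.17240357e+00,  3.00468093e-01,  1.52157869e+00,  5.10553068e-06,
        1.32073293e+00, -6.66058509e-02]), 'qd': array([-7.46242284e-05, -2.77440026e-04,  4.61275999e-04, -1.32939162e-03,
        2.29453279e-04,  5.65563986e-04]), 'effort': array([-4.54082314e-03, -5.31827080e+01, -3.52723968e+01,  7.06325099e-02,
        2.46755633e-02, -4.32681884e-05]), 'eef_pos': array([179.05236383, 519.75216366, 204.88900427]), 'eef_rot': array([-3.14040855e+00, -8.39409926e-05,  2.80980443e+00]), 'wrist_force': array([-0.29712488,  0.28255076, -0.2029138 ]), 'moment': array([ 0.00422913, -0.02406287, -0.05126316]), 'finger_gap': 94.0108046791372} 18.8
scene {'K': array([[500.033261  ,   0.        , 318.49163602],
       [  0.        , 500.033261  , 233.20191906],
       [  0.        ,   0.        ,   1.        ]]), 'eye': array([975.90034254, 464.60014503, 932.02544056]), 'attitude': array([-2.53288527e+00,  4.40854795e-04,  2.45730804e+00])}
top {'K': array([[620.36338519,   0.        , 319.40950332],
       [  0.        , 620.36338519, 233.36525062],
       [  0.        ,   0.        ,   1.        ]]), 'eye': array([ 328.54449009,    9.86499194, 1419.16315139]), 'attitude': array([-2.91267850e+00, -1.53310708e-03, -1.55183888e+00])}
```

View pics/scene0.png

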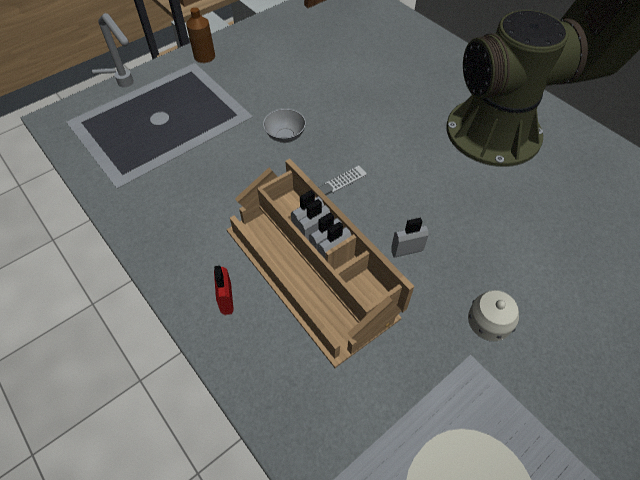

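View pics/top0.png

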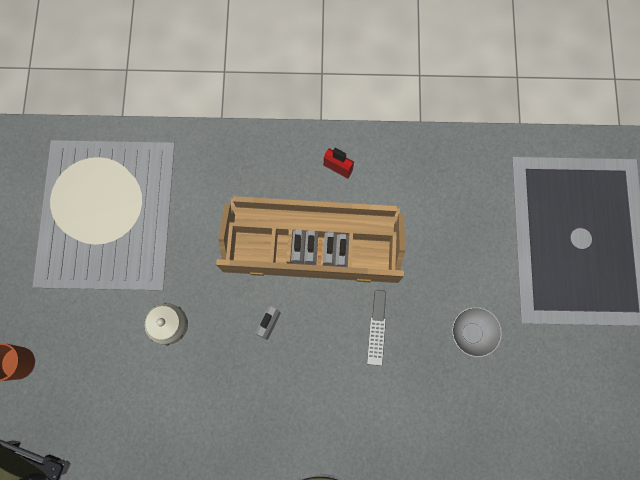

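The top view has the bin at px (220–405, 197–282), the loose tin at about (267, 322), the keeper at (165, 324), the grater at (376, 328) and the bowl at (477, 332). I'll zoom in next.

```bash
cat > h.py <<'E'
import numpy as np,cv2
from scipy.spatial.transform import Rotation as R
from cell import manip
def cam(n):
    m=manip.camera_model(n);return np.array(m['K']),np.array(m['eye']),R.from_euler('xyz',m['attitude']).as_matrix()
def ray(n,u,v):
    K,e,A=cam(n);d=A@np.linalg.solve(K,[u,v,1.]);return e,d
def onz(n,u,v,z):
    e,d=ray(n,u,v);return e+d*(z-e[2])/d[2]
def proj(n,P):
    K,e,A=cam(n);p=K@(A.T@(np.asarray(P,float)-e));return p[:2]/p[2]
def tri(p1,p2):
    e1,d1=ray("top",*p1);e2,d2=ray("scene",*p2)
    d1/=np.linalg.norm(d1);d2/=np.linalg.norm(d2)
    s=np.linalg.lstsq(np.c_[d1,-d2],e2-e1,rcond=None)[0]
    a=e1+s[0]*d1;b=e2+s[1]*d2;return (a+b)/2,np.linalg.norm(a-b)
def crop(img,x0,y0,x1,y1,f,name):
    cv2.imwrite(name,cv2.resize(img[y0:y1,x0:x1],None,fx=f,fy=f,interpolation=cv2.INTER_CUBIC))
E
python3 - <<'E'
from h import *
t=cv2.imread("pics/top0.png");s=cv2.imread("pics/scene0.png")
crop(t,210,190,410,340,4,"pics/tc.png");crop(s,220,150,440,370,2.7,"pics/sc.png")
print(onz("top",320,280,125),onz("top",320,240,0), onz("scene",400,240,0))
E
```

```text
[529.30550139  10.44360688 125.        ] [643.2567608   12.27189758   0.        ] [435.26898919  91.41504064   0.        ]
```

View pics/tc.png

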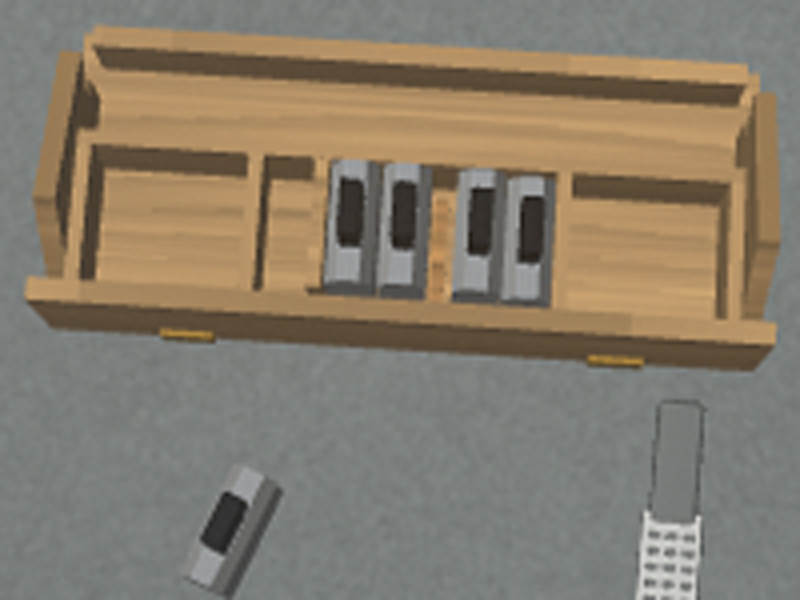

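View pics/sc.png

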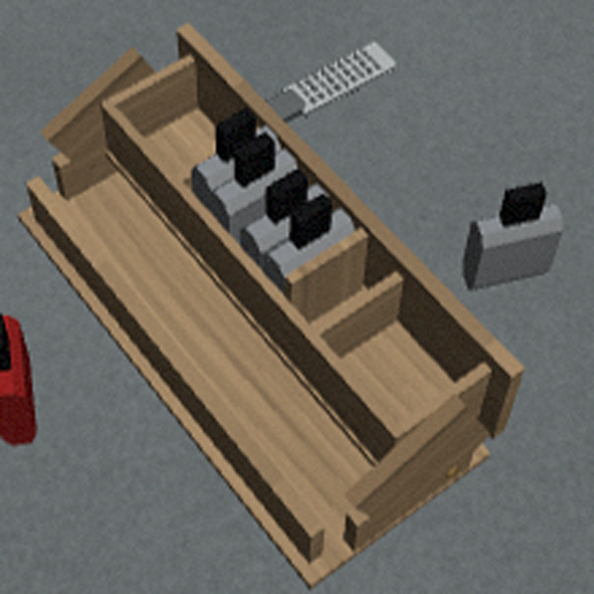

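The top view (crop) shows the bookend at left (+y), then tins d, c, the cork gap, b and a. The loose tin at crop (232, 530) is turned about 27°. The grip blocks are point-symmetric, so the centroid of each silhouette should project to the block's centre.

Run:
```python
from h import *
C={}
for n,(x0,y0,x1,y1) in {"top":(255,225,360,340),"scene":(295,185,435,250)}.items():
    im=cv2.imread(f"pics/{n}0.png").astype(int)
    m=((im.max(2)<55)).astype(np.uint8);
    k=np.zeros_like(m);k[y0:y1,x0:x1]=m[y0:y1,x0:x1]
    N,l,st,c=cv2.connectedComponentsWithStats(k,connectivity=4)
    C[n]=[]
    for i in range(1,N):
        if st[i,4]>25:
            print(n,st[i],c[i].round(1))
            ys,xs=np.nonzero(l==i);z=98 if (n=="top" and c[i][1]>290) or (n=="scene" and c[i][0]>390) else 148
            P=np.array([onz(n,x,y,z)[:2] for x,y in zip(xs,ys)])
            w,V=np.linalg.eigh(np.cov(P.T));v=V[:,1]*np.sign(V[0,1]);
            print('   world',onz(n,*c[i],z).round(1),'ang of long axis',np.arctan2(v[1],v[0]).round(3),np.sqrt(w*12).round(1))
```

```text
top [295 235   6  11  26] [296.7 238.1]
   world [613.6  61.  148. ] ang of long axis -0.321 [11.8 22.4]
top [327 237   6  16  74] [329.7 244.5]
   world [601.3  -8.4 148. ] ang of long axis -0.066 [10.7 35.3]
top [340 239   6  16  78] [342.4 246.5]
   world [597.3 -35.1 148. ] ang of long axis -0.065 [11.2 34.3]
top [295 240   6  11  36] [297.8 245.6]
   world [597.6  58.4 148. ] ang of long axis -0.171 [ 8.8 25.9]
top [308 241   6  11  42] [310.2 246.6]
   world [595.9  32.2 148. ] ang of long axis 0.034 [12.3 22. ]
top [261 313  11  15  86] [265.8 320.1]
   world [445.5 123.7  98. ] ang of long axis -0.409 [13.7 28.4]
scene [295 185  27  34 525] [308.8 200.9]
   world [595.9 -32.5 148. ] ang of long axis 1.255 [35.3 80.2]
scene [318 208  37  34 496] [331.4 226. ]
   world [600.6  43.6 148. ] ang of long axis 1.319 [45.9 60.4]
scene [295 216  10  19  73] [299.2 225.5]
   world [648.2   3.3 148. ] ang of long axis 1.364 [ 8.7 39. ]
scene [405 218  17  16 202] [413.1 225.1]
   world [445.3 121.3  98. ] ang of long axis 0.156 [25.4 40.8]
scene [295 232  16  18 114] [300.1 243.3]
   world [672.3  37.  148. ] ang of long axis 1.46 [17.5 37.7]
scene [392 233   7  17  80] [394.8 241.9]
   world [503.5 127.3  98. ] ang of long axis 0.722 [10.2 38.5]
scene [309 235   8  13  48] [312.1 240.5]
   world [650.7  46.4 148. ] ang of long axis 1.342 [ 7.8 27.1]
scene [356 235  14  15  99] [360.5 244.6]
   world [586.  111.1 148. ] ang of long axis 1.421 [17.7 30.5]
```

Run:
```python
from h import *
for n,(x0,y0,x1,y1),th in [("top",(255,225,360,340),72),("top",(255,225,360,340),85),("scene",(295,185,435,250),35),("scene",(295,185,435,250),45)]:
    im=cv2.imread(f"pics/{n}0.png").astype(int)
    m=((im.max(2)<th)&(im[:,:,2]-im[:,:,0]<20)).astype(np.uint8);
    k=np.zeros_like(m);k[y0:y1,x0:x1]=m[y0:y1,x0:x1]
    N,l,st,c=cv2.connectedComponentsWithStats(k,connectivity=4)
    for i in range(1,N):
        if st[i,4]>40:
            z=98 if (n=="top" and c[i][1]>290) or (n=="scene" and c[i][0]>390) else 148
            print(n,th,st[i],c[i].round(1),onz(n,*c[i],z).round(1))
t=cv2.imread("pics/top0.png");s=cv2.imread("pics/scene0.png")
crop(t,285,225,360,275,10,"pics/tc2.png");crop(t,250,300,290,345,12,"pics/tc3.png")
crop(s,285,180,365,255,8,"pics/sc2.png")
```

```text
top 72 [294 235   7  17  99] [297.3 242.7] [603.7  59.6 148. ]
top 72 [308 235   6  17  95] [310.5 243.4] [602.7  31.8 148. ]
top 72 [327 237   7  17  97] [329.8 244.8] [600.5  -8.6 148. ]
top 72 [340 239   6  17  95] [342.5 246.8] [596.8 -35.3 148. ]
top 72 [260 313  12  15 100] [265.7 320.1] [445.6 123.8  98. ]
top 85 [294 234   7  18 105] [297.2 243. ] [603.1  59.6 148. ]
top 85 [308 235   7  18  99] [310.5 243.5] [602.6  31.7 148. ]
top 85 [327 237   7  17 102] [329.9 244.9] [600.3  -8.8 148. ]
top 85 [340 239   7  17 103] [342.7 246.8] [596.9 -35.7 148. ]
top 85 [266 312  14  27  64] [272.7 325.5] [434.5 108.6  98. ]
top 85 [260 313  12  16 103] [265.7 320.3] [445.3 123.8  98. ]
scene 35 [300 190  22  29 390] [310.1 203.8] [598.6 -25.  148. ]
scene 35 [319 213  24  29 400] [330.2 226.6] [603.4  43.2 148. ]
scene 35 [405 218  17  15 186] [413.1 225.1] [445.2 121.2  98. ]
scene 45 [300 189  22  30 414] [310.3 203.7] [598.2 -24.9 148. ]
scene 45 [318 212  25  30 427] [330.2 226.7] [603.6  43.5 148. ]
scene 45 [405 218  17  16 194] [413.1 225.3] [445.4 121.5  98. ]
scene 45 [392 233   6  17  60] [394.7 241.9] [503.6 127.3  98. ]
```

View pics/tc2.png

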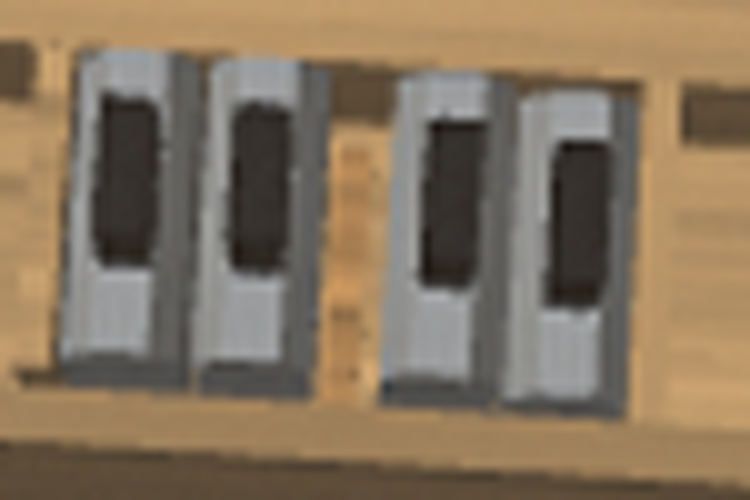

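View pics/tc3.png

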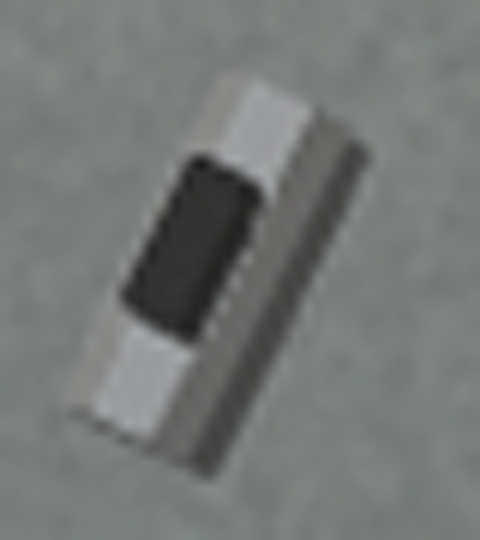

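View pics/sc2.png

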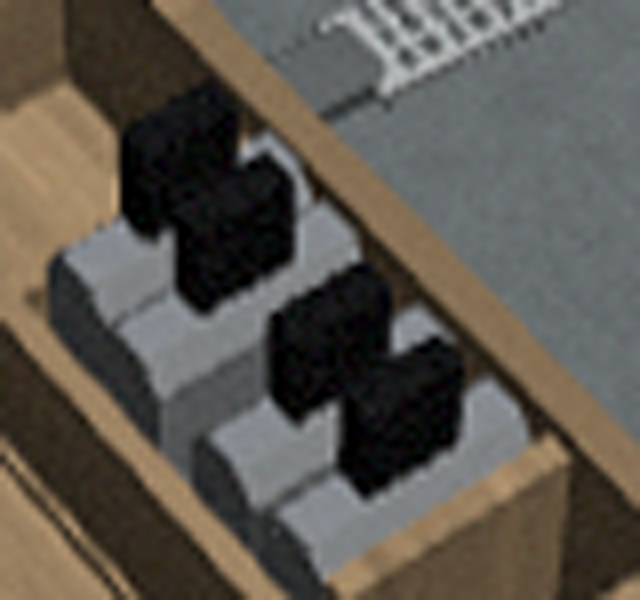

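Row grips by centroid: d (603.5, 59.6), c (602.6, 31.8), b (600.4, −8.7), a (596.9, −35.4). The c–b spacing of 40.5 mm gives a gap of about 14.5 mm, within the stated 13–16. Next are the bin frame and the loose tin's angle.

Run:
```python
from h import *
def o(x,y,z,x0=210,y0=190,f=4): return onz("top",x0+(x+.5)/f-.5,y0+(y+.5)/f-.5,z)
L=o(25,298,125);Rr=o(775,345,125);d=L-Rr
print(L.round(1),Rr.round(1),np.linalg.norm(d),"mid",((L+Rr)/2).round(1),"yaw",-np.arctan2(d[0],d[1]))
def ang(a,b,z):
    A=o(*a,z,250,300,12);B=o(*b,z,250,300,12);v=B-A;return np.arctan2(v[1],v[0]),np.linalg.norm(v)
print(ang((195,335),(262,190),100),ang((122,300),(190,160),116),ang((210,475),(370,155),14),ang((75,400),(225,80),70))
P=np.array([[603.5,59.6],[602.6,31.8],[600.4,-8.7],[596.9,-35.4]])
print(np.polyfit(P[:,1],P[:,0],1))
# gray steel mask loose tin
im=cv2.imread("pics/scene0.png")
```

```text
[559.  231.5 125. ] [ 541.5 -165.2  125. ] 397.0401719345869 mid [550.2  33.1 125. ] yaw -0.04415451568567735
(np.float64(-0.40075179935330607), np.float64(27.793519221738983)) (np.float64(-0.41819714461637686), np.float64(26.774163113907075)) (np.float64(-0.43428502660127416), np.float64(66.15785426265559)) (np.float64(-0.40408129448733704), np.float64(62.91209961134796))
[6.70054112e-02 6.00057661e+02]
```

Run:
```python
from h import *
s=cv2.imread("pics/scene0.png")
crop(s,385,210,440,265,10,"pics/sc3.png")
crop(cv2.imread("pics/top0.png"),210,250,330,295,6,"pics/p1.png");crop(cv2.imread("pics/top0.png"),310,250,420,295,6,"pics/p2.png")
```

```text
(no output)
```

View pics/p1.png

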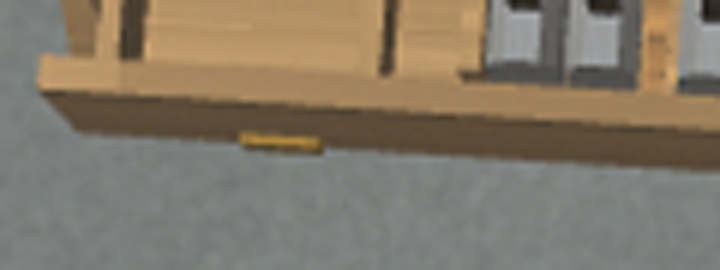

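View pics/p2.png

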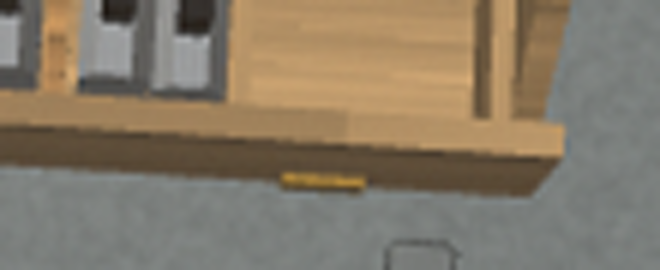

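View pics/sc3.png

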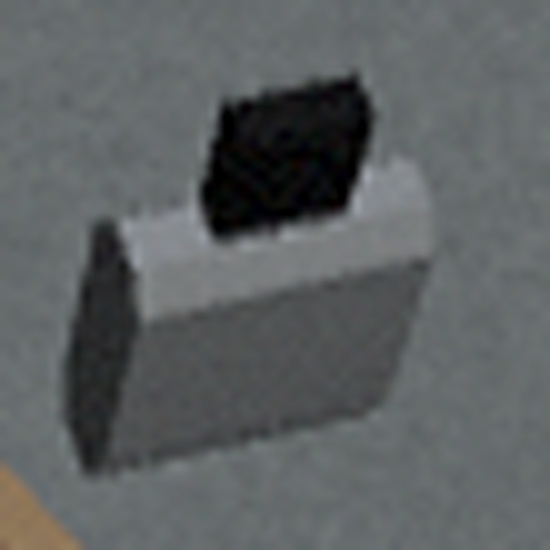

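Bin frame: the panel edge is 397 mm long (398 expected), its yaw is −0.044 and row_floor is about (601, 31). That puts b at y −39.6, c at 1 and d at 29, which is consistent. The loose tin is at (445, 122.5) with its long axis at −0.415. I'll grip it across its 30 mm length so the fingers stay clear of the neighbouring grips.

```bash
cat >> h.py <<'E'
def go(x,y,z,yaw):
    s=manip.read_state();T=R.from_euler('xyz',s['eef_rot']).as_matrix()
    d=np.array([x,y,z])-s['eef_pos']
    dy=(yaw-s['eef_rot'][2]+np.pi)%(2*np.pi)-np.pi
    print("t",round(s['clock'],2),"shift",(T.T@d/1000).round(4),"turn",round(-dy,3),"F",s['wrist_force'].round(1))
E
python3 -c "
from h import *
go(445.4,122.5,160,1.156)"
```

```text
t 0.1 shift [-0.3812 -0.2888  0.0452] turn 1.654 F [-0.3  0.   0.3]
```

send_rows --commands '[[[-0.032, -0.024, 0.0], 0.124], [[-0.064, -0.048, 0.0], 0.248], [[-0.096, -0.072, 0.0], 0.372], [[-0.128, -0.096, 0.0], 0.496], [[-0.16, -0.12, 0.0], 0.62], [[-0.19, -0.144, 0.0], 0.744], [[-0.222, -0.168, 0.0], 0.868], [[-0.254, -0.192, 0.0], 0.992]]' --hand -1

```text
clock: 0.77
eef_pos: [357.2, 253.9, 205.4]
eef_rot: [-3.142, 0.0, 1.812]
wrist_force: [1.1, 0.8, -0.4]
finger_gap: 93.8
```

```bash
python3 -c "
from h import *
go(445.4,122.5,130,1.156)"
```

```text
t 0.77 shift [-0.1487  0.0542  0.0754] turn 0.656 F [ 1.1  0.8 -0.4]
```

send_rows --commands '[[[-0.03, 0.01, 0.0], 0.12], [[-0.06, 0.02, 0.0], 0.24], [[-0.09, 0.03, 0.01], 0.36], [[-0.12, 0.042, 0.02], 0.48], [[-0.1487, 0.0542, 0.03], 0.6], [[-0.1487, 0.0542, 0.05], 0.656], [[-0.1487, 0.0542, 0.07], 0.656], [[-0.1487, 0.0542, 0.075], 0.656]]'

```text
clock: 1.43
eef_pos: [444.5, 124.0, 127.6]
eef_rot: [-3.138, 0.002, 1.161]
wrist_force: [0.0, 0.4, -0.8]
finger_gap: 93.8
```

Run:
```python
from h import *
for n in("scene","top"):
    im=manip.camera(n)[:,:,::-1];cv2.imwrite(f"pics/{n}1.png",im)
    if n=="scene": crop(im,330,120,500,290,3.5,"pics/s1c.png")
    else: crop(im,200,250,340,390,4,"pics/t1c.png")
go(445.4,122.5,85,1.156)
```

```text
t 1.53 shift [-0.0019  0.0012  0.0448] turn 0.006 F [ 0.2 -0.7  0.1]
```

View pics/s1c.png

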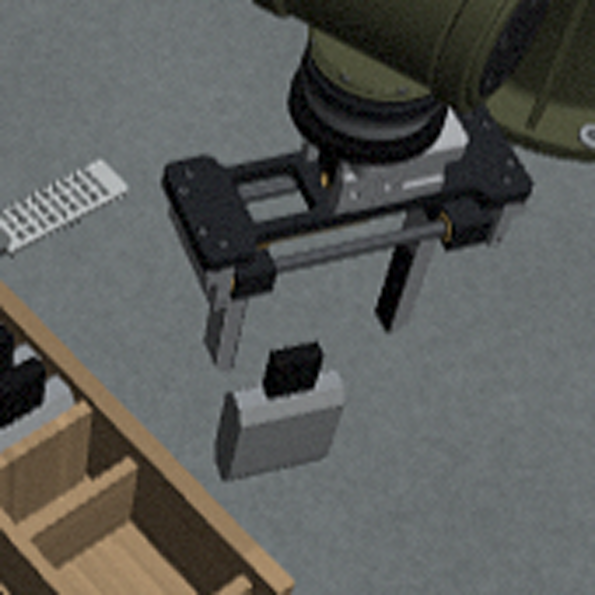

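View pics/t1c.png

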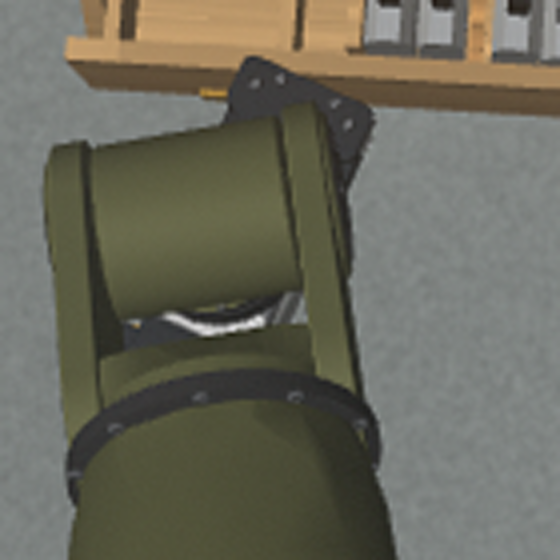

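The jaws straddle the grip along the tin's length, and nothing is in the way. I'll go down and then close.

send_rows --commands '[[[-0.002, 0.001, 0.005], 0.006], [[-0.002, 0.001, 0.012], 0.006], [[-0.002, 0.001, 0.02], 0.006], [[-0.002, 0.001, 0.028], 0.006], [[-0.002, 0.001, 0.036], 0.006], [[-0.002, 0.001, 0.042], 0.006], [[-0.002, 0.001, 0.045], 0.006], [[-0.002, 0.001, 0.045], 0.006]]'

```text
clock: 2.2
eef_pos: [445.5, 122.5, 84.7]
eef_rot: [-3.141, 0.001, 1.156]
wrist_force: [-0.3, 0.3, -0.3]
finger_gap: 93.8
```

send_rows --commands '[[[0, 0, 0], 0], [[0, 0, 0], 0], [[0, 0, 0], 0], [[0, 0, 0], 0], [[0, 0, 0], 0], [[0, 0, 0], 0], [[0, 0, 0], 0], [[0, 0, 0], 0]]' --hand 1 --force 20

```text
clock: 2.87
eef_pos: [445.8, 122.5, 85.5]
eef_rot: [3.142, 0.0, 1.156]
wrist_force: [0.5, -0.1, -0.6]
finger_gap: 44.1
```

send_rows --commands '[[[0, 0, 0], 0], [[0, 0, 0], 0], [[0, 0, 0], 0], [[0, 0, 0], 0], [[0, 0, 0], 0], [[0, 0, 0], 0], [[0, 0, 0], 0], [[0, 0, 0], 0]]' --force 50

```text
clock: 3.53
eef_pos: [445.8, 122.6, 85.4]
eef_rot: [-3.142, 0.0, 1.156]
wrist_force: [0.2, 0.1, -0.1]
finger_gap: 29.5
```

Run:
```python
from h import *
im=manip.camera("scene")[:,:,::-1];crop(im,330,120,500,290,3.5,"pics/s2c.png")
go(445.4,122.5,205,1.527)
```

```text
t 3.58 shift [-0.0002 -0.0003 -0.1196] turn -0.371 F [-0.6 -0.3 -0.4]
```

View pics/s2c.png

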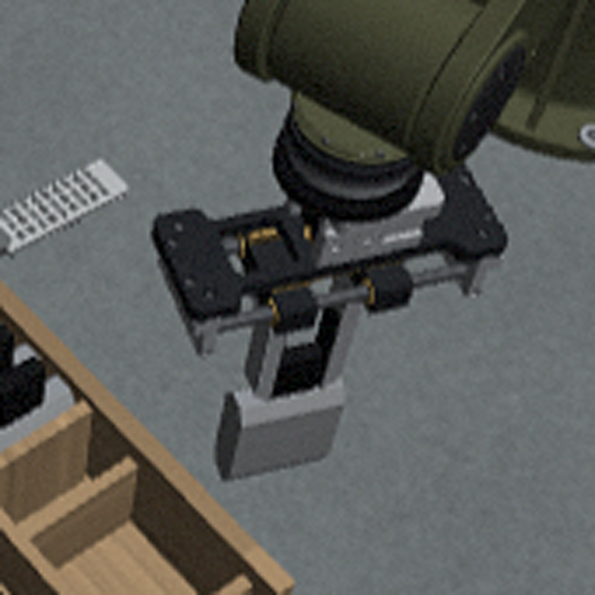

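Gripped, with a gap of 29.5 mm. Now I'll lift it.

send_rows --commands '[[[0, 0, -0.005], 0], [[0, 0, -0.02], 0], [[0, 0, -0.045], 0], [[0, 0, -0.075], 0], [[0, 0, -0.105], -0.09], [[0, 0, -0.135], -0.18], [[0, 0, -0.165], -0.28], [[0, 0, -0.185], -0.371]]'

```text
clock: 4.25
eef_pos: [445.9, 122.6, 273.7]
eef_rot: [3.139, -0.001, 1.532]
wrist_force: [0.0, -0.3, -1.2]
finger_gap: 29.7
```

Run:
```python
from h import *
go(600.5,11.2,270,1.527)
```

```text
t 4.25 shift [-0.1053  0.1588  0.0041] turn 0.005 F [ 0.  -0.3 -1.2]
```

send_rows --commands '[[[-0.008, 0.012, 0], 0.003], [[-0.025, 0.037, 0.001], 0.005], [[-0.042, 0.063, 0.002], 0.005], [[-0.059, 0.089, 0.003], 0.005], [[-0.076, 0.115, 0.004], 0.005], [[-0.093, 0.141, 0.004], 0.005], [[-0.1053, 0.1588, 0.004], 0.005], [[-0.1053, 0.1588, 0.004], 0.005]]'

```text
clock: 4.92
eef_pos: [601.7, 7.3, 264.0]
eef_rot: [-3.139, 0.0, 1.517]
wrist_force: [-0.8, 0.2, -2.2]
finger_gap: 29.7
```

Run:
```python
from h import *
im=manip.camera("scene")[:,:,::-1];cv2.imwrite("pics/s3.png",im);crop(im,230,70,430,270,4,"pics/s3c.png")
im=manip.camera("top")[:,:,::-1];cv2.imwrite("pics/t3.png",im);crop(im,270,200,370,300,6,"pics/t3c.png")
go(600.5,11.2,255,1.527)
```

```text
t 5.02 shift [0.0016 0.0006 0.0098] turn -0.008 F [ 0.3  0.3 -1.9]
```

View pics/s3c.png

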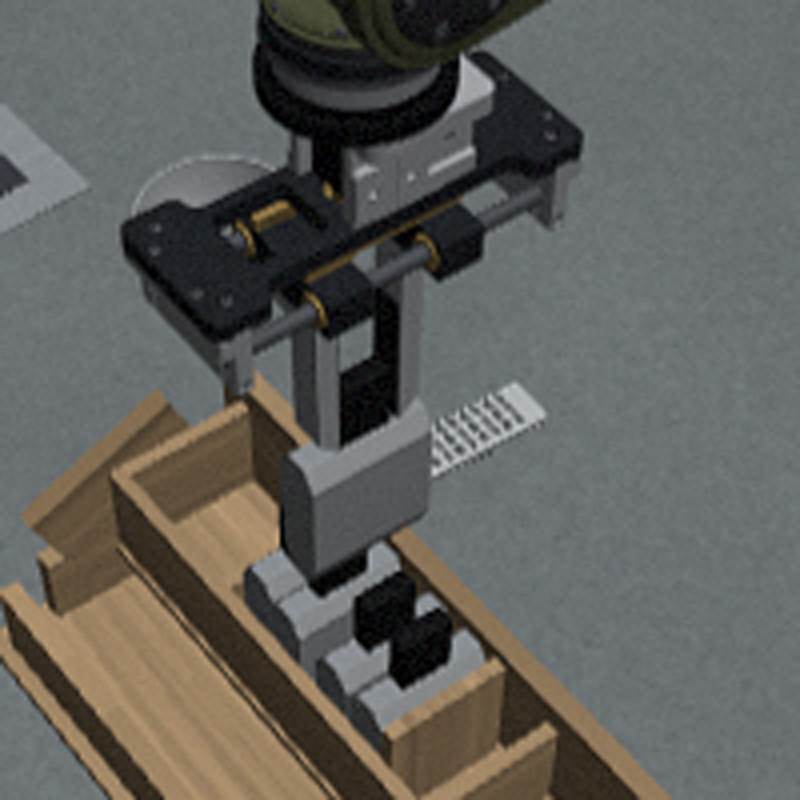

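View pics/t3c.png

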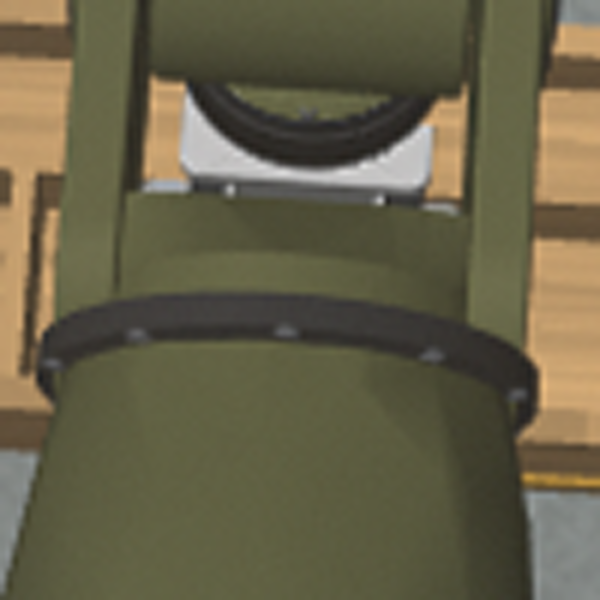

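The scene view shows the tin held upright above the gap (crop ~(355, 490)), with the row undisturbed. I'll fix the last 2 mm of position and go down to just above the neighbours' grips.

send_rows --commands '[[[0.001, 0.0005, 0.002], -0.004], [[0.0016, 0.0006, 0.004], -0.008], [[0.0016, 0.0006, 0.006], -0.008], [[0.0016, 0.0006, 0.008], -0.008], [[0.0016, 0.0006, 0.01], -0.008], [[0.0016, 0.0006, 0.01], -0.008], [[0.0016, 0.0006, 0.01], -0.008], [[0.0016, 0.0006, 0.01], -0.008]]'

```text
clock: 5.68
eef_pos: [600.5, 12.0, 256.6]
eef_rot: [3.141, -0.0, 1.53]
wrist_force: [-0.4, 0.2, -0.9]
finger_gap: 29.6
```

Run:
```python
from h import *
im=manip.camera("scene")[:,:,::-1];cv2.imwrite("pics/s4.png",im);crop(im,270,130,390,250,6,"pics/s4c.png")
go(600.5,11.2,240,1.527)
# predicted tin corners if centred under TCP
s=manip.read_state();p=s['eef_pos'];print(p.round(1),s['eef_rot'].round(3))
a=np.array([np.cos(-.044),np.sin(-.044),0]);b=np.array([.044,.999,0])
for z,w in((-85.4,7),(-71.4,13),(-15.4,13)):
  for sx in(-1,1):
    print(z,sx,[( (proj("scene",p+a*33*sx+b*w*sy+[0,0,z])-[270,130])*6).round(0) for sy in(-1,1)])
```

```text
t 5.73 shift [-0.0007  0.      0.0166] turn 0.003 F [ 0.4  0.1 -1.3]
[600.5  11.9 256.6] [3.141 0.    1.53 ]
-85.4 -1 [array([375., 409.]), array([402., 437.])]
-85.4 1 [array([210., 506.]), array([236., 535.])]
-71.4 -1 [array([365., 370.]), array([415., 421.])]
-71.4 1 [array([198., 467.]), array([247., 520.])]
-15.4 -1 [array([368., 254.]), array([421., 305.])]
-15.4 1 [array([193., 353.]), array([245., 407.])]
```

View pics/s4c.png

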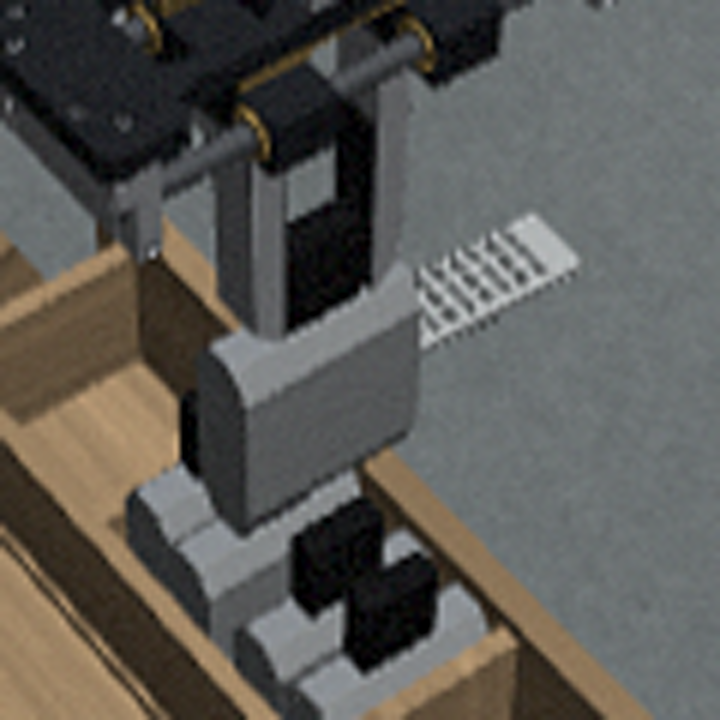

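The predicted tin corners ((247, 520) and (245, 407)) match the picture to about 1 mm, so the tin sits centred and upright in the hand. Descending between the grips.

send_rows --commands '[[[-0.0007, 0, 0.002], 0.003], [[-0.0007, 0, 0.005], 0.003], [[-0.0007, 0, 0.008], 0.003], [[-0.0007, 0, 0.011], 0.003], [[-0.0007, 0, 0.014], 0.003], [[-0.0007, 0, 0.0166], 0.003], [[-0.0007, 0, 0.0166], 0.003], [[-0.0007, 0, 0.0166], 0.003]]'

```text
clock: 6.4
eef_pos: [600.4, 11.3, 239.7]
eef_rot: [-3.141, -0.0, 1.527]
wrist_force: [-0.3, -0.4, -0.8]
finger_gap: 29.8
```

send_rows --commands '[[[0, 0, 0.001], 0], [[0, 0, 0.003], 0], [[0, 0, 0.005], 0], [[0, 0, 0.007], 0], [[0, 0, 0.009], 0], [[0, 0, 0.011], 0], [[0, 0, 0.012], 0], [[0, 0, 0.012], 0]]'

```text
clock: 7.07
eef_pos: [600.4, 11.3, 227.5]
eef_rot: [-3.141, -0.0, 1.527]
wrist_force: [0.4, 0.8, -1.3]
finger_gap: 29.4
```

Run:
```python
from h import *
im=manip.camera("scene")[:,:,::-1];cv2.imwrite("pics/s5.png",im);crop(im,270,150,390,250,6.6,"pics/s5c.png")
go(600.5,11.2,215,1.527)
s=manip.read_state();print(s['eef_pos'].round(1),s['moment'].round(2))
```

```text
t 7.12 shift [-0.0001  0.0001  0.0128] turn -0.0 F [ 0.1  0.5 -0.5]
[600.4  11.3 227.8] [-0.03  0.06 -0.01]
```

View pics/s5c.png

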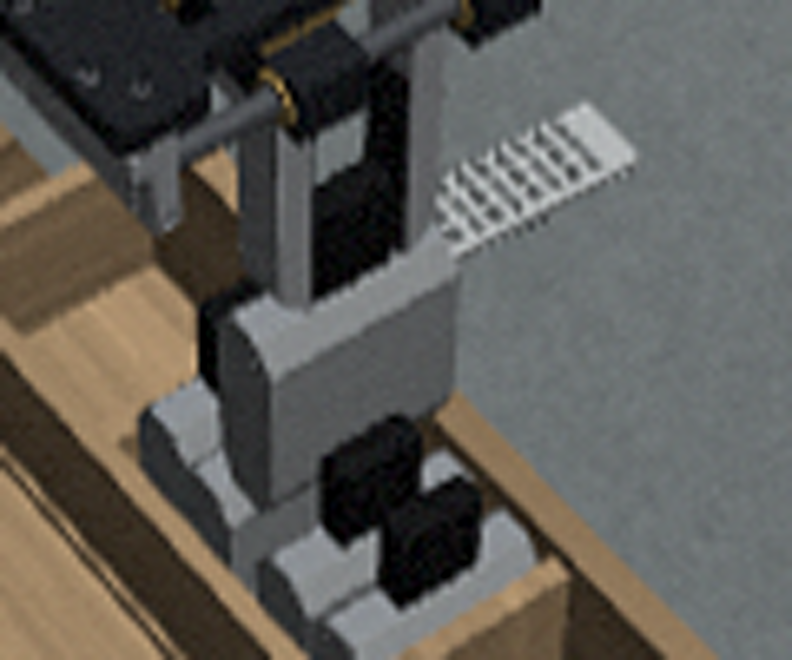

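No contact while passing between the grips, and c still stands straight. I'll keep descending in small steps and watch the force.

send_rows --commands '[[[0, 0, 0.002], 0], [[0, 0, 0.004], 0], [[0, 0, 0.006], 0], [[0, 0, 0.009], 0], [[0, 0, 0.012], 0], [[0, 0, 0.014], 0], [[0, 0, 0.016], 0], [[0, 0, 0.016], 0]]'

```text
clock: 7.78
eef_pos: [600.3, 11.2, 211.3]
eef_rot: [-3.141, 0.0, 1.527]
wrist_force: [-0.1, -0.5, -1.5]
finger_gap: 29.5
```

send_rows --commands '[[[0, 0, 0.0005], 0], [[0, 0, 0.001], 0], [[0, 0, 0.0015], 0], [[0, 0, 0.002], 0], [[0, 0, 0.0025], 0], [[0, 0, 0.003], 0], [[0, 0, 0.0035], 0], [[0, 0, 0.004], 0]]'

```text
clock: 8.45
eef_pos: [600.4, 11.2, 207.8]
eef_rot: [-3.142, 0.0, 1.527]
wrist_force: [-0.9, -0.3, -2.5]
finger_gap: 29.3
```

Run:
```python
from h import *
s=manip.read_state();print(s['eef_pos'].round(1),s['wrist_force'].round(1),s['moment'].round(2))
```

```text
[600.4  11.2 207.8] [-0.9 -0.3 -2.5] [-0.1   0.08  0.03]
```

send_rows --commands '[[[0, 0, 0.0005], 0], [[0, 0, 0.001], 0], [[0, 0, 0.0015], 0], [[0, 0, 0.002], 0], [[0, 0, 0.0025], 0], [[0, 0, 0.003], 0], [[0, 0, 0.0035], 0], [[0, 0, 0.004], 0]]'

```text
clock: 9.12
eef_pos: [600.5, 11.2, 203.8]
eef_rot: [-3.142, -0.0, 1.527]
wrist_force: [-0.3, 0.0, -1.6]
finger_gap: 29.7
```

Run:
```python
from h import *
im=manip.camera("scene")[:,:,::-1];cv2.imwrite("pics/s6.png",im);crop(im,270,150,390,250,6.6,"pics/s6c.png")
s=manip.read_state();print(s['eef_pos'].round(1),s['wrist_force'].round(1),s['moment'].round(2))
```

```text
[600.4  11.3 203.7] [-0.2  0.3 -1.2] [-0.11  0.06 -0.04]
```

View pics/s6c.png

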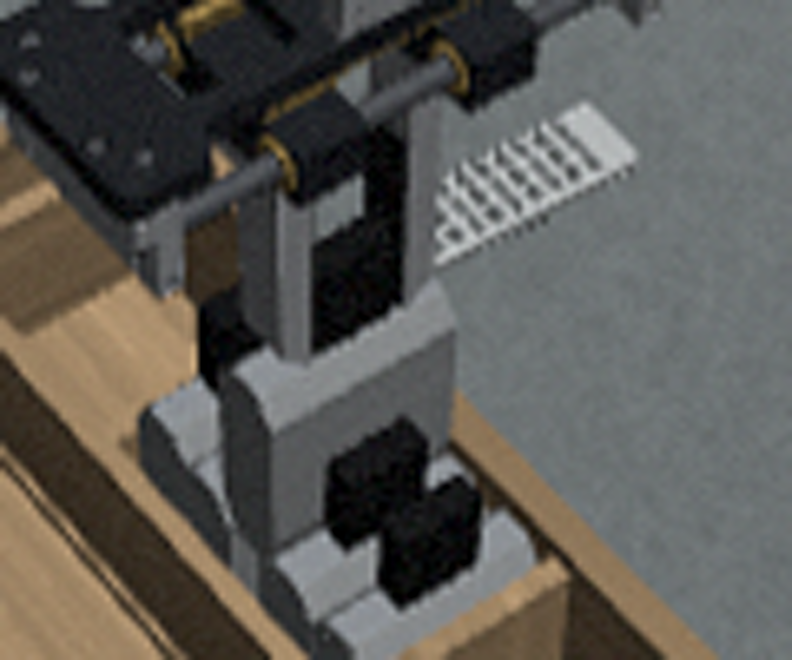

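send_rows --commands '[[[0.0001, 0, 0.0005], 0], [[0.0003, 0, 0.001], 0], [[0.0004, 0, 0.0015], 0], [[0.0005, 0, 0.002], 0], [[0.0007, 0, 0.0025], 0], [[0.0008, 0, 0.003], 0], [[0.001, 0, 0.0035], 0], [[0.001, 0, 0.004], 0]]'

```text
clock: 9.83
eef_pos: [600.6, 12.0, 200.0]
eef_rot: [3.141, 0.0, 1.527]
wrist_force: [0.7, -1.9, 0.7]
finger_gap: 29.5
```

Run:
```python
from h import *
s=manip.read_state();print(s['eef_pos'].round(1),s['wrist_force'].round(1),s['moment'].round(2))
```

```text
[600.6  12.  200. ] [ 0.7 -1.9  0.7] [-0.74  0.22  0.06]
```

send_rows --commands '[[[0.0001, 0, 0.0005], 0], [[0.0003, 0, 0.001], 0], [[0.0004, 0, 0.0015], 0], [[0.0005, 0, 0.002], 0], [[0.0007, 0, 0.0025], 0], [[0.0008, 0, 0.003], 0], [[0.001, 0, 0.0035], 0], [[0.001, 0, 0.004], 0]]'

```text
clock: 10.5
eef_pos: [600.6, 13.3, 195.8]
eef_rot: [-3.142, -0.0, 1.527]
wrist_force: [-0.1, -2.9, 1.5]
finger_gap: 29.7
```

Run:
```python
from h import *
im=manip.camera("scene")[:,:,::-1];cv2.imwrite("pics/s7.png",im);crop(im,270,150,390,250,6.6,"pics/s7c.png")
s=manip.read_state();print(s['eef_pos'].round(1),s['wrist_force'].round(1),s['moment'].round(2))
```

```text
[600.5  13.3 195.7] [-0.2 -1.9  0.6] [-0.68  0.08  0.03]
```

View pics/s7c.png

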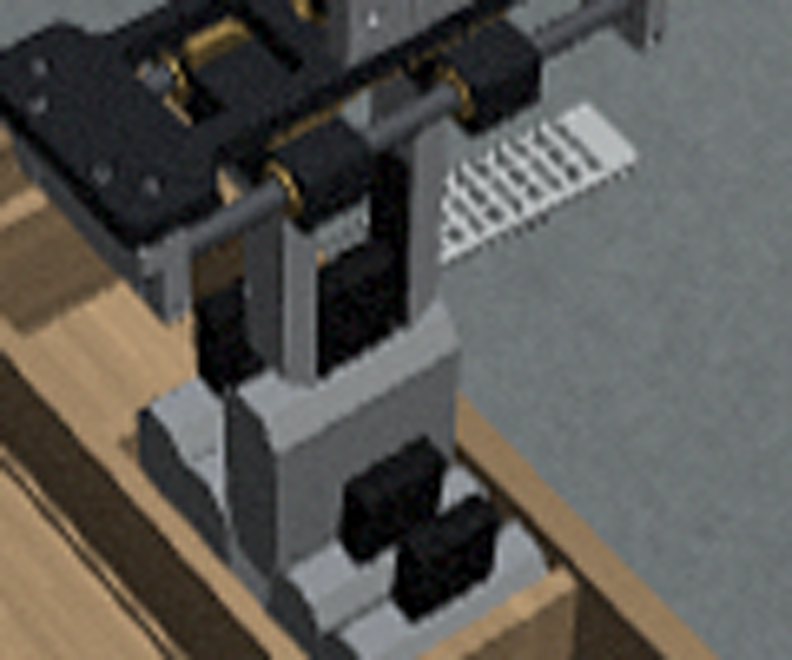

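The third and fourth tins and the bookend are giving way (c's grip is now at crop (392, 500)) and the forces are about 2–3 N. I'll carry on.

send_rows --commands '[[[0.0001, 0, 0.0005], 0], [[0.0003, 0, 0.001], 0], [[0.0004, 0, 0.0015], 0], [[0.0005, 0, 0.002], 0], [[0.0007, 0, 0.0025], 0], [[0.0008, 0, 0.003], 0], [[0.001, 0, 0.0035], 0], [[0.001, 0, 0.004], 0]]'

```text
clock: 11.22
eef_pos: [600.6, 14.5, 191.8]
eef_rot: [-3.142, -0.0, 1.527]
wrist_force: [-0.2, 0.0, 2.3]
finger_gap: 29.4
```

send_rows --commands '[[[0.0001, 0, 0.0005], 0], [[0.0003, 0, 0.001], 0], [[0.0004, 0, 0.0015], 0], [[0.0005, 0, 0.002], 0], [[0.0007, 0, 0.0025], 0], [[0.0008, 0, 0.003], 0], [[0.001, 0, 0.0035], 0], [[0.001, 0, 0.004], 0]]'

```text
clock: 11.88
eef_pos: [600.6, 15.1, 187.8]
eef_rot: [-3.142, 0.0, 1.527]
wrist_force: [0.4, -2.7, 0.2]
finger_gap: 29.8
```

Run:
```python
from h import *
im=manip.camera("scene")[:,:,::-1];cv2.imwrite("pics/s8.png",im);crop(im,270,150,390,250,6.6,"pics/s8c.png")
s=manip.read_state();print(s['eef_pos'].round(1),s['wrist_force'].round(1),s['moment'].round(2))
```

```text
[600.6  15.1 187.6] [-0.8 -2.3 -1.2] [-0.77  0.14  0.07]
```

View pics/s8c.png

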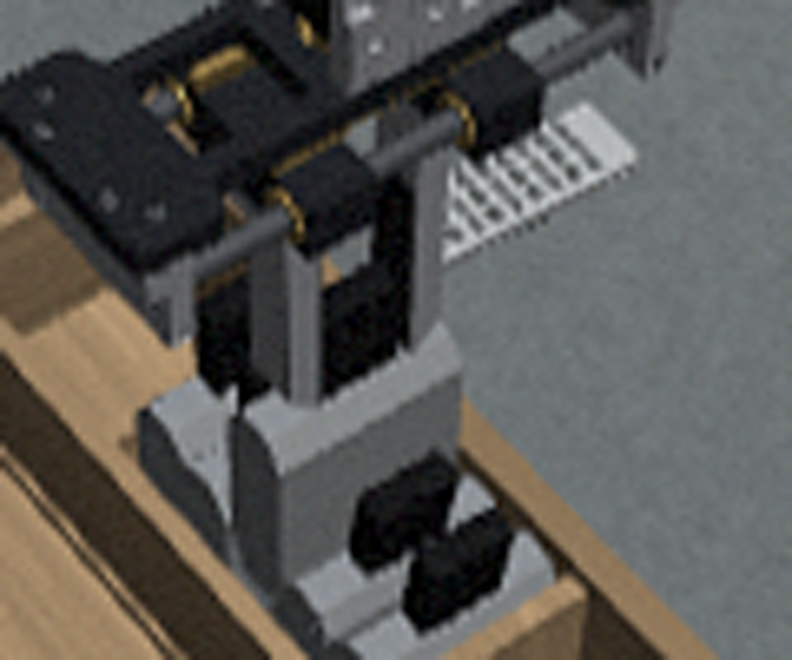

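send_rows --commands '[[[0, 0, 0.001], 0], [[0, 0, 0.002], 0], [[0, 0, 0.003], 0], [[0, 0, 0.004], 0], [[0, 0, 0.005], 0], [[0, 0, 0.006], 0], [[0, 0, 0.007], 0], [[0, 0, 0.008], 0]]'

```text
clock: 12.6
eef_pos: [600.6, 15.2, 179.8]
eef_rot: [3.142, 0.0, 1.527]
wrist_force: [-0.2, -2.7, -0.1]
finger_gap: 29.5
```

send_rows --commands '[[[0, 0, 0.001], 0], [[0, 0, 0.002], 0], [[0, 0, 0.003], 0], [[0, 0, 0.004], 0], [[0, 0, 0.005], 0], [[0, 0, 0.006], 0], [[0, 0, 0.007], 0], [[0, 0, 0.008], 0]]'

```text
clock: 13.27
eef_pos: [600.6, 15.3, 171.8]
eef_rot: [3.142, -0.0, 1.527]
wrist_force: [0.0, -2.4, 0.6]
finger_gap: 29.8
```

Run:
```python
from h import *
im=manip.camera("scene")[:,:,::-1];cv2.imwrite("pics/s9.png",im);crop(im,270,150,390,250,6.6,"pics/s9c.png")
s=manip.read_state();print(s['eef_pos'].round(1),s['wrist_force'].round(1),s['moment'].round(2))
```

```text
[600.6  15.3 171.6] [ 0.4 -1.7 -0.2] [-0.65  0.01  0.06]
```

View pics/s9c.png

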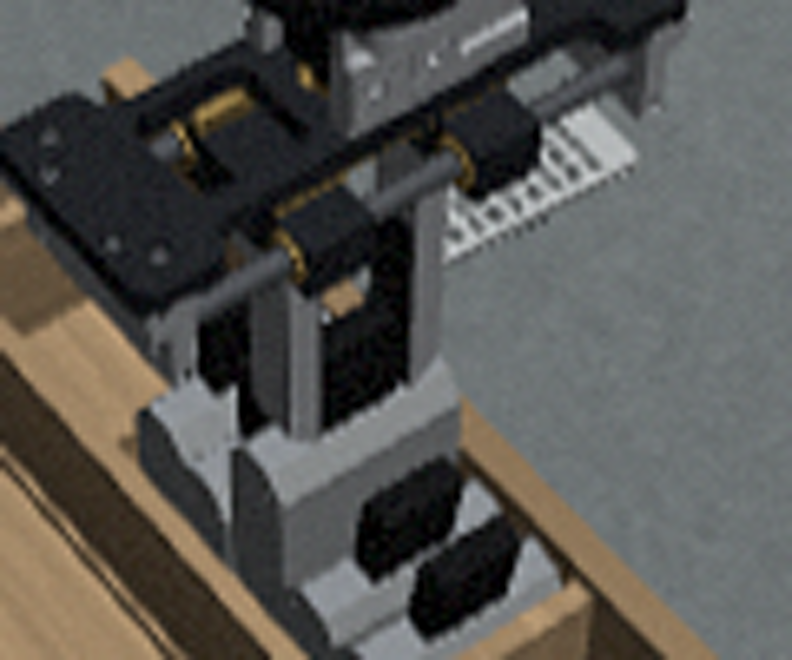

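send_rows --commands '[[[0, 0, 0.001], 0], [[0, 0, 0.002], 0], [[0, 0, 0.003], 0], [[0, 0, 0.004], 0], [[0, 0, 0.005], 0], [[0, 0, 0.006], 0], [[0, 0, 0.007], 0], [[0, 0, 0.008], 0]]'

```text
clock: 13.98
eef_pos: [600.6, 15.2, 163.8]
eef_rot: [3.142, 0.0, 1.527]
wrist_force: [-0.4, -1.8, 0.2]
finger_gap: 29.5
```

send_rows --commands '[[[0, 0, 0.001], 0], [[0, 0, 0.002], 0], [[0, 0, 0.003], 0], [[0, 0, 0.004], 0], [[0, 0, 0.005], 0], [[0, 0, 0.006], 0], [[0, 0, 0.007], 0], [[0, 0, 0.008], 0]]'

```text
clock: 14.65
eef_pos: [600.5, 15.3, 155.5]
eef_rot: [-3.141, -0.0, 1.527]
wrist_force: [-0.3, -2.4, -0.2]
finger_gap: 29.5
```

Run:
```python
from h import *
s=manip.read_state();print(s['eef_pos'].round(1),s['wrist_force'].round(1),s['moment'].round(2))
```

```text
[600.5  15.3 155.5] [-0.3 -2.4 -0.2] [-0.53  0.08  0.07]
```

Now I'll feel for the cork in 2 mm steps.

send_rows --commands '[[[0, 0, 0.0005], 0], [[0, 0, 0.001], 0], [[0, 0, 0.0015], 0], [[0, 0, 0.002], 0], [[0, 0, 0.0025], 0], [[0, 0, 0.003], 0], [[0, 0, 0.003], 0], [[0, 0, 0.003], 0]]'

```text
clock: 15.32
eef_pos: [600.6, 15.3, 152.8]
eef_rot: [-3.142, -0.0, 1.527]
wrist_force: [0.7, -1.8, -1.6]
finger_gap: 30.0
```

send_rows --commands '[[[0, 0, 0.0003], 0], [[0, 0, 0.0006], 0], [[0, 0, 0.001], 0], [[0, 0, 0.0013], 0], [[0, 0, 0.0016], 0], [[0, 0, 0.002], 0], [[0, 0, 0.002], 0], [[0, 0, 0.002], 0]]'

```text
clock: 15.98
eef_pos: [600.6, 15.2, 150.8]
eef_rot: [-3.142, 0.0, 1.527]
wrist_force: [0.8, -1.4, -0.5]
finger_gap: 29.4
```

send_rows --commands '[[[0, 0, 0.0003], 0], [[0, 0, 0.0006], 0], [[0, 0, 0.001], 0], [[0, 0, 0.0013], 0], [[0, 0, 0.0016], 0], [[0, 0, 0.002], 0], [[0, 0, 0.002], 0], [[0, 0, 0.002], 0]]'

```text
clock: 16.65
eef_pos: [600.6, 15.3, 148.8]
eef_rot: [-3.141, -0.0, 1.527]
wrist_force: [0.8, -2.2, -1.5]
finger_gap: 29.7
```

send_rows --commands '[[[0, 0, 0.0003], 0], [[0, 0, 0.0006], 0], [[0, 0, 0.001], 0], [[0, 0, 0.0013], 0], [[0, 0, 0.0016], 0], [[0, 0, 0.002], 0], [[0, 0, 0.002], 0], [[0, 0, 0.002], 0]]'

```text
clock: 17.32
eef_pos: [600.6, 15.2, 146.8]
eef_rot: [-3.141, -0.0, 1.527]
wrist_force: [0.0, -2.4, -1.4]
finger_gap: 29.9
```

send_rows --commands '[[[0, 0, 0.0003], 0], [[0, 0, 0.0006], 0], [[0, 0, 0.001], 0], [[0, 0, 0.0013], 0], [[0, 0, 0.0016], 0], [[0, 0, 0.002], 0], [[0, 0, 0.002], 0], [[0, 0, 0.002], 0]]'

```text
clock: 17.98
eef_pos: [600.6, 15.2, 144.8]
eef_rot: [-3.142, 0.0, 1.527]
wrist_force: [0.3, -1.6, -0.4]
finger_gap: 29.9
```

Run:
```python
from h import *
im=manip.camera("scene")[:,:,::-1];cv2.imwrite("pics/s10.png",im);crop(im,270,150,390,250,6.6,"pics/s10c.png")
s=manip.read_state();print(s['eef_pos'].round(1),s['wrist_force'].round(1),s['moment'].round(2))
```

```text
[600.6  15.3 144.7] [ 0.2 -2.  -1.5] [-0.51 -0.06  0.02]
```

View pics/s10c.png

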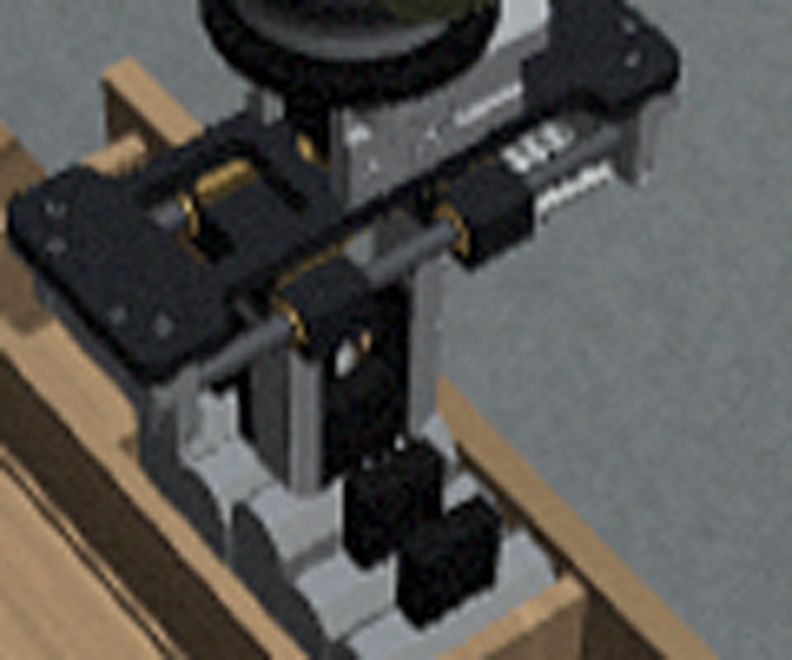

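Underside about 9 mm above the floor, row square, nothing felt yet.

send_rows --commands '[[[0, 0, 0.0003], 0], [[0, 0, 0.0006], 0], [[0, 0, 0.001], 0], [[0, 0, 0.0013], 0], [[0, 0, 0.0016], 0], [[0, 0, 0.002], 0], [[0, 0, 0.002], 0], [[0, 0, 0.002], 0]]'

```text
clock: 18.7
eef_pos: [600.7, 15.2, 143.7]
eef_rot: [3.141, 0.0, 1.527]
wrist_force: [-2.9, -1.6, 7.6]
finger_gap: 29.9
```

send_rows --commands '[[[0, 0, 0.0003], 0], [[0, 0, 0.0006], 0], [[0, 0, 0.001], 0], [[0, 0, 0.0013], 0], [[0, 0, 0.0016], 0], [[0, 0, 0.0016], 0], [[0, 0, 0.0016], 0], [[0, 0, 0.0016], 0]]'

```text
clock: 19.37
eef_pos: [600.9, 15.3, 143.7]
eef_rot: [3.14, -0.0, 1.527]
wrist_force: [-7.0, -1.3, 20.3]
finger_gap: 29.8
```

The cork is felt: z stopped at 143.7, so the underside is about 8 mm above the floor, within the 1–13 mm range. The force rose stiffly to 20 N. I'll ease back to a gentle press and hold it.

send_rows --commands '[[[0, 0, -0.0005], 0], [[0, 0, -0.001], 0], [[0, 0, -0.0014], 0], [[0, 0, -0.0014], 0], [[0, 0, -0.0014], 0], [[0, 0, -0.0014], 0], [[0, 0, -0.0014], 0], [[0, 0, -0.0014], 0]]'

```text
clock: 20.03
eef_pos: [600.8, 15.2, 143.7]
eef_rot: [3.141, 0.0, 1.527]
wrist_force: [-3.3, -1.2, 9.2]
finger_gap: 29.9
```

Run:
```python
from h import *
im=manip.camera("scene")[:,:,::-1];cv2.imwrite("pics/s11.png",im);crop(im,260,150,380,250,6.6,"pics/s11c.png")
s=manip.read_state();print(s['eef_pos'].round(1),s['wrist_force'].round(1),s['moment'].round(2))
```

```text
[600.8  15.3 143.7] [-3.4 -1.9  9.5] [-0.46  1.07  0.07]
```

View pics/s11c.png

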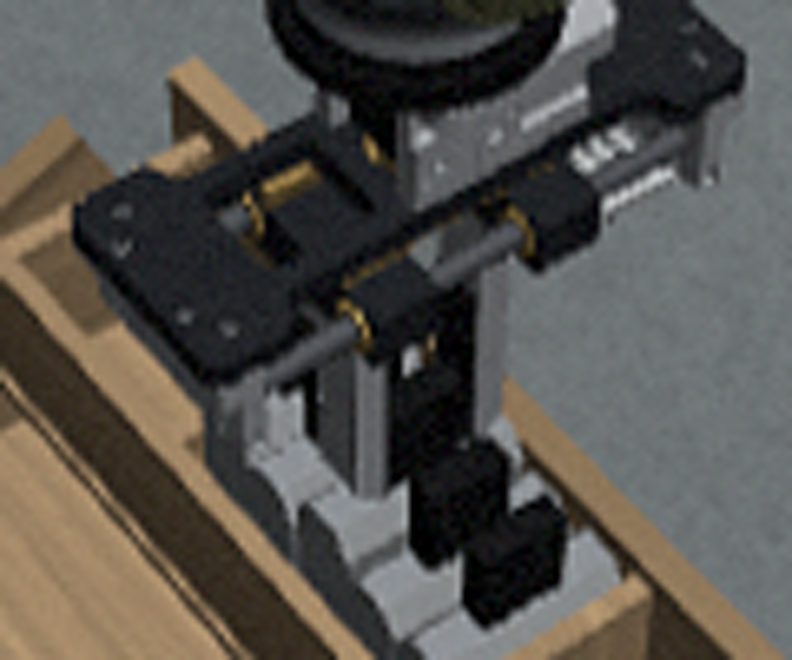

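A steady 9.5 N press was held, with the row in order. I'll ease to zero and release.

send_rows --commands '[[[0, 0, -0.0003], 0], [[0, 0, -0.0007], 0], [[0, 0, -0.001], 0], [[0, 0, -0.001], 0], [[0, 0, -0.001], 0], [[0, 0, -0.001], 0], [[0, 0, -0.001], 0], [[0, 0, -0.001], 0]]'

```text
clock: 20.75
eef_pos: [600.7, 15.2, 143.7]
eef_rot: [3.141, -0.0, 1.527]
wrist_force: [-0.7, -1.3, 4.1]
finger_gap: 29.2
```

send_rows --commands '[[[0, 0, 0], 0], [[0, 0, 0], 0], [[0, 0, 0], 0], [[0, 0, 0], 0], [[0, 0, 0], 0], [[0, 0, 0], 0], [[0, 0, 0], 0], [[0, 0, 0], 0]]' --hand 0

```text
clock: 21.42
eef_pos: [600.6, 15.3, 143.6]
eef_rot: [-3.142, -0.0, 1.527]
wrist_force: [-0.4, -0.0, 0.1]
finger_gap: 46.7
```

send_rows --commands '[[[0, 0, -0.002], 0], [[0, 0, -0.006], 0], [[0, 0, -0.012], 0], [[0, 0, -0.02], 0], [[0, 0, -0.03], 0], [[0, 0, -0.04], 0], [[0, 0, -0.055], 0], [[0, 0, -0.07], 0]]'

```text
clock: 22.08
eef_pos: [600.6, 15.2, 215.2]
eef_rot: [3.141, 0.0, 1.527]
wrist_force: [-0.1, 0.2, 0.3]
finger_gap: 47.0
```

Run:
```python
from h import *
im=manip.camera("scene")[:,:,::-1];cv2.imwrite("pics/s12.png",im);crop(im,220,130,420,290,3.9,"pics/s12c.png")
s=manip.read_state();print(s['clock'],s['eef_pos'].round(1),s['wrist_force'].round(1))
```

```text
22.1333 [601.6  15.2 218.6] [ 1.2 -0.4  3.4]
```

View pics/s12c.png

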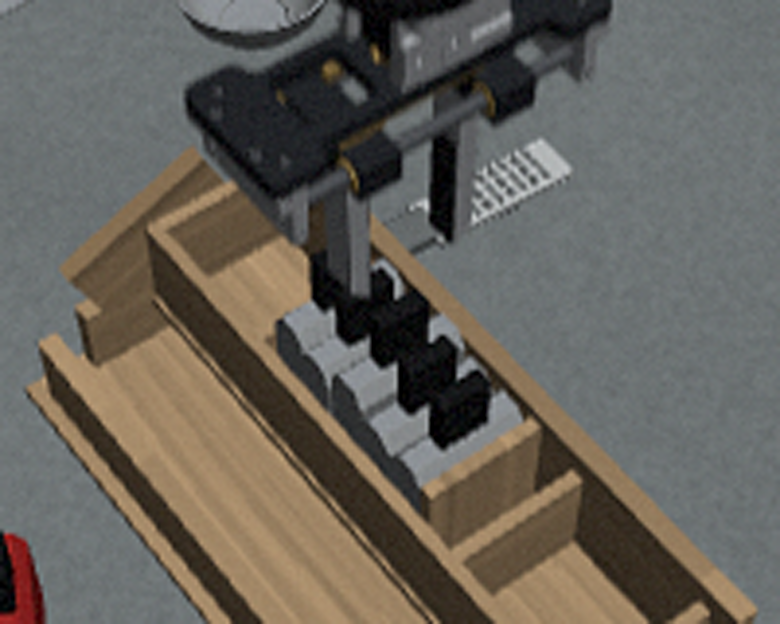

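All five tins stand in order, squared up by the bookend, and the loose tin is released. Next I'll push the bin shut with closed fingers on the panel at y +130, where nothing stands behind it.

Run:
```python
from h import *
go(521.9,164.5,220,1.527)
print(onz("top",165,320,90))
im=manip.camera("top")[:,:,::-1];cv2.imwrite("pics/t12.png",im)
```

```text
t 22.13 shift [ 0.1456 -0.0862 -0.0018] turn -0.0 F [ 1.2 -0.4  3.4]
[442.44506803 338.90909204  90.        ]
```

send_rows --commands '[[[0.012, -0.007, 0], 0], [[0.036, -0.021, 0], 0], [[0.06, -0.036, 0], 0], [[0.084, -0.05, 0], 0], [[0.108, -0.064, 0], 0], [[0.13, -0.077, 0], 0], [[0.1456, -0.0862, 0], 0], [[0.1456, -0.0862, 0], 0]]' --hand 1

```text
clock: 22.85
eef_pos: [518.7, 167.5, 212.9]
eef_rot: [-3.14, -0.0, 1.53]
wrist_force: [0.2, 0.1, -0.7]
finger_gap: 0.2
```

Run:
```python
from h import *
go(521.9,164.5,110,1.527)
```

```text
t 22.85 shift [-0.0029  0.0035  0.1029] turn 0.003 F [ 0.2  0.1 -0.7]
```

send_rows --commands '[[[0, 0, 0.012], 0], [[0, 0, 0.03], 0], [[0, 0, 0.05], 0], [[0, 0, 0.07], 0], [[0, 0, 0.088], 0], [[0, 0, 0.1], 0], [[0, 0, 0.104], 0], [[0, 0, 0.104], 0]]'

```text
clock: 23.52
eef_pos: [520.2, 164.2, 108.4]
eef_rot: [-3.139, 0.001, 1.527]
wrist_force: [-0.9, 0.3, 0.3]
finger_gap: 0.2
```

Run:
```python
from h import *
im=manip.camera("top")[:,:,::-1];cv2.imwrite("pics/t13.png",im);crop(im,200,190,420,350,3.6,"pics/t13c.png")
im=manip.camera("scene")[:,:,::-1];cv2.imwrite("pics/s13.png",im);crop(im,240,110,460,350,2.5,"pics/s13c.png")
go(540,163.7,110,1.527);print(manip.read_state()['eef_pos'])
```

```text
t 23.62 shift [0.     0.0189 0.0002] turn -0.0 F [-0.5  0.3  0.5]
[521.08634544 164.48939908 110.14800818]
```

View pics/s13c.png

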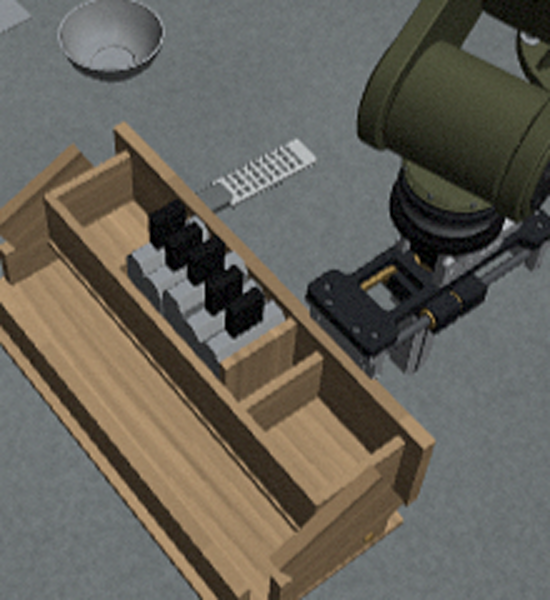

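View pics/t13c.png

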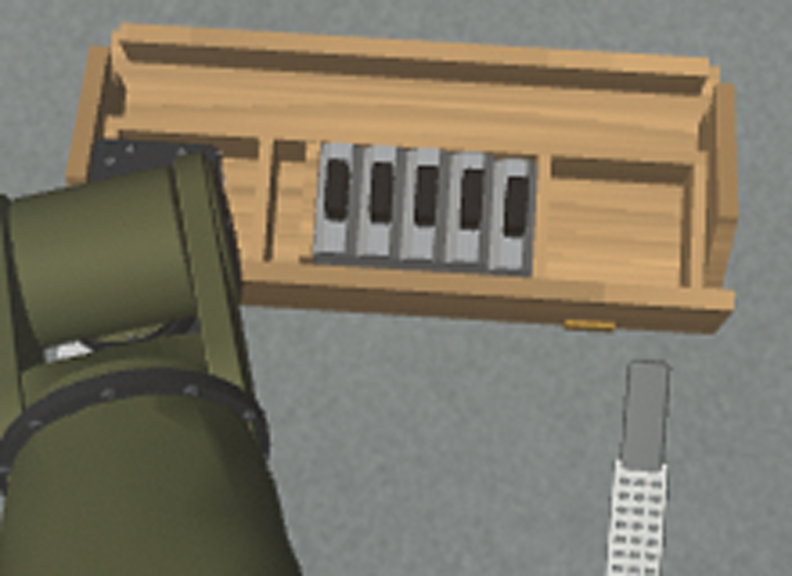

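The row is square, with the tins at crop x 336, 381, 425, 471 and 515. A brass pull sits on the panel near my finger's y, so I'll shift 10 mm outward and then approach for contact.

send_rows --commands '[[[0.005, 0.003, 0], 0], [[0.01, 0.006, 0], 0], [[0.01, 0.009, 0], 0], [[0.01, 0.012, 0], 0], [[0.01, 0.014, 0], 0], [[0.01, 0.016, 0], 0], [[0.01, 0.018, 0], 0], [[0.01, 0.019, 0], 0]]'

```text
clock: 24.28
eef_pos: [540.6, 173.5, 109.6]
eef_rot: [3.142, 0.0, 1.527]
wrist_force: [0.4, 0.5, 0.4]
finger_gap: 0.7
```

send_rows --commands '[[[0, 0.0005, 0], 0], [[0, 0.001, 0], 0], [[0, 0.002, 0], 0], [[0, 0.0025, 0], 0], [[0, 0.003, 0], 0], [[0, 0.0035, 0], 0], [[0, 0.004, 0], 0], [[0, 0.004, 0], 0]]'

```text
clock: 24.95
eef_pos: [544.4, 173.5, 109.6]
eef_rot: [3.142, -0.0, 1.527]
wrist_force: [-0.0, -0.1, -0.1]
finger_gap: 0.6
```

send_rows --commands '[[[0, 0.0005, 0], 0], [[0, 0.001, 0], 0], [[0, 0.0015, 0], 0], [[0, 0.002, 0], 0], [[0, 0.0025, 0], 0], [[0, 0.003, 0], 0], [[0, 0.003, 0], 0], [[0, 0.003, 0], 0]]'

```text
clock: 25.62
eef_pos: [546.8, 173.5, 109.9]
eef_rot: [-3.14, 0.0, 1.527]
wrist_force: [-7.0, -0.6, 5.4]
finger_gap: 0.4
```

Contact at −7 N. I'll follow the panel's arc.

send_rows --commands '[[[0, 0.0005, -0.0003], 0], [[0, 0.001, -0.0006], 0], [[0, 0.0015, -0.0009], 0], [[0, 0.002, -0.0012], 0], [[0, 0.0025, -0.0015], 0], [[0, 0.003, -0.0018], 0], [[0, 0.0035, -0.0021], 0], [[0, 0.004, -0.0023], 0]]'

```text
clock: 26.28
eef_pos: [550.8, 173.3, 111.8]
eef_rot: [-3.14, 0.0, 1.527]
wrist_force: [-5.2, 1.8, 2.3]
finger_gap: 0.3
```

send_rows --commands '[[[0, 0.0005, -0.0003], 0], [[0, 0.001, -0.0006], 0], [[0, 0.0015, -0.0009], 0], [[0, 0.002, -0.0012], 0], [[0, 0.0025, -0.0015], 0], [[0, 0.003, -0.0017], 0], [[0, 0.0035, -0.0019], 0], [[0, 0.004, -0.0021], 0]]'

```text
clock: 26.95
eef_pos: [555.4, 173.0, 114.0]
eef_rot: [-3.142, 0.0, 1.527]
wrist_force: [-3.4, 1.3, -1.4]
finger_gap: 0.7
```

Run:
```python
from h import *
im=manip.camera("scene")[:,:,::-1];cv2.imwrite("pics/s14.png",im);crop(im,220,110,460,370,2.3,"pics/s14c.png")
```

```text
(no output)
```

View pics/s14c.png

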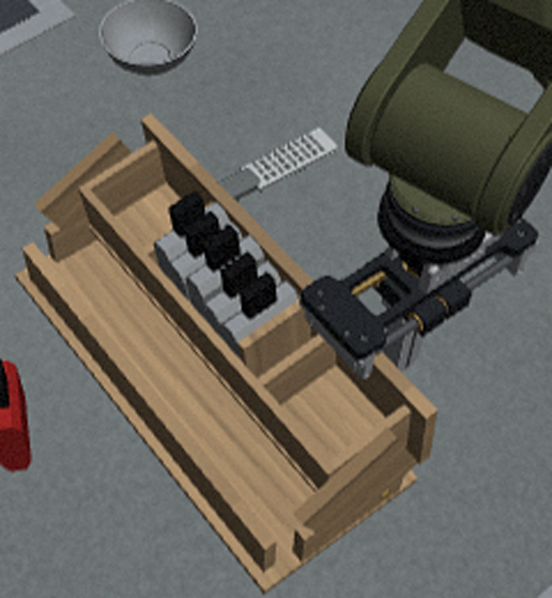

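The bin is swinging smoothly at 3–5 N. Continuing.

send_rows --commands '[[[0, 0.001, -0.0005], 0], [[0, 0.002, -0.001], 0], [[0, 0.003, -0.0014], 0], [[0, 0.004, -0.0018], 0], [[0, 0.005, -0.0022], 0], [[0, 0.006, -0.0026], 0], [[0, 0.007, -0.003], 0], [[0, 0.008, -0.0034], 0]]'

```text
clock: 27.67
eef_pos: [563.5, 172.6, 117.5]
eef_rot: [3.141, 0.0, 1.527]
wrist_force: [-2.6, 0.5, -1.4]
finger_gap: 0.0
```

send_rows --commands '[[[0, 0.001, -0.0004], 0], [[0, 0.002, -0.0007], 0], [[0, 0.003, -0.001], 0], [[0, 0.004, -0.0013], 0], [[0, 0.005, -0.0016], 0], [[0, 0.006, -0.0019], 0], [[0, 0.007, -0.0022], 0], [[0, 0.008, -0.0025], 0]]'

```text
clock: 28.33
eef_pos: [571.5, 172.3, 120.0]
eef_rot: [3.141, -0.0, 1.527]
wrist_force: [-2.2, 0.5, -0.2]
finger_gap: 0.5
```

Run:
```python
from h import *
im=manip.camera("scene")[:,:,::-1];cv2.imwrite("pics/s15.png",im);crop(im,220,110,460,370,2.3,"pics/s15c.png")
```

```text
(no output)
```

View pics/s15c.png

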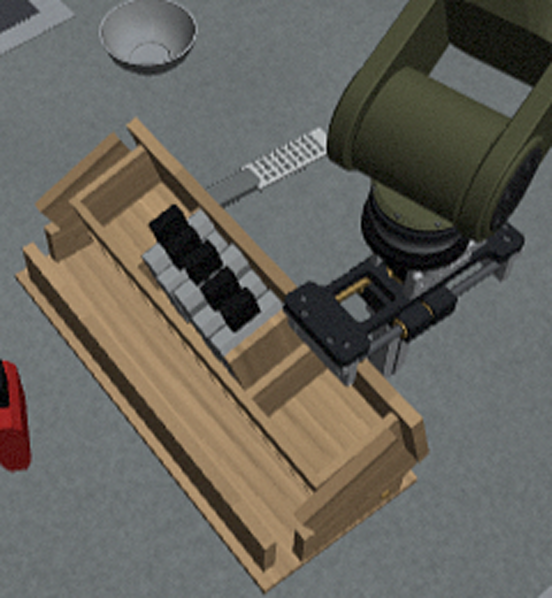

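send_rows --commands '[[[0, 0.0008, -0.0002], 0], [[0, 0.0016, -0.0004], 0], [[0, 0.0024, -0.0006], 0], [[0, 0.0032, -0.0008], 0], [[0, 0.004, -0.001], 0], [[0, 0.005, -0.0012], 0], [[0, 0.006, -0.0014], 0], [[0, 0.006, -0.0014], 0]]'

```text
clock: 29.05
eef_pos: [577.6, 172.0, 121.4]
eef_rot: [3.141, -0.0, 1.527]
wrist_force: [-1.3, -0.5, 0.4]
finger_gap: 0.5
```

send_rows --commands '[[[0, 0.0005, -0.0001], 0], [[0, 0.001, -0.0002], 0], [[0, 0.0015, -0.0003], 0], [[0, 0.002, -0.0004], 0], [[0, 0.0025, -0.0005], 0], [[0, 0.003, -0.0006], 0], [[0, 0.003, -0.0006], 0], [[0, 0.003, -0.0006], 0]]'

```text
clock: 29.72
eef_pos: [580.4, 171.9, 122.0]
eef_rot: [3.141, -0.0, 1.527]
wrist_force: [-1.4, 0.1, -0.5]
finger_gap: 0.4
```

send_rows --commands '[[[0, 0.0004, 0], 0], [[0, 0.0008, 0], 0], [[0, 0.0012, -0.0002], 0], [[0, 0.0016, -0.0002], 0], [[0, 0.002, -0.0003], 0], [[0, 0.002, -0.0003], 0], [[0, 0.002, -0.0003], 0], [[0, 0.002, -0.0003], 0]]'

```text
clock: 30.38
eef_pos: [582.4, 171.8, 122.2]
eef_rot: [3.141, 0.0, 1.527]
wrist_force: [0.1, 0.4, 0.5]
finger_gap: 0.5
```

Run:
```python
from h import *
im=manip.camera("scene")[:,:,::-1];cv2.imwrite("pics/s16.png",im);crop(im,220,110,460,370,2.3,"pics/s16c.png")
```

```text
(no output)
```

View pics/s16c.png

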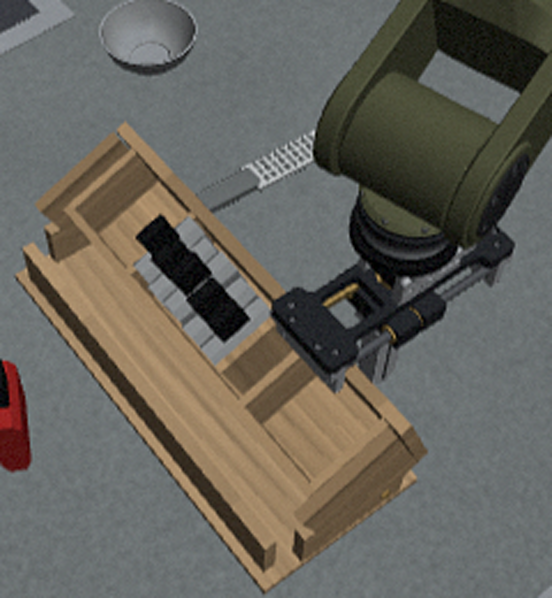

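send_rows --commands '[[[0, 0.0004, 0], 0], [[0, 0.0008, 0], 0], [[0, 0.0012, -0.0001], 0], [[0, 0.0016, -0.0002], 0], [[0, 0.002, -0.0003], 0], [[0, 0.002, -0.0003], 0], [[0, 0.002, -0.0003], 0], [[0, 0.002, -0.0003], 0]]'

```text
clock: 31.1
eef_pos: [584.4, 171.7, 122.5]
eef_rot: [3.141, -0.0, 1.527]
wrist_force: [0.2, 0.1, 0.4]
finger_gap: 0.5
```

send_rows --commands '[[[0, 0.0004, 0], 0], [[0, 0.0008, 0], 0], [[0, 0.0012, -0.0001], 0], [[0, 0.0015, -0.0002], 0], [[0, 0.0015, -0.0002], 0], [[0, 0.0015, -0.0002], 0], [[0, 0.0015, -0.0002], 0], [[0, 0.0015, -0.0002], 0]]'

```text
clock: 31.77
eef_pos: [585.8, 171.6, 122.7]
eef_rot: [3.142, 0.0, 1.527]
wrist_force: [-0.9, 0.5, -0.2]
finger_gap: 0.4
```

Run:
```python
from h import *
im=manip.camera("scene")[:,:,::-1];cv2.imwrite("pics/s17.png",im);crop(im,220,110,460,370,2.3,"pics/s17c.png")
a=cv2.imread("pics/s16.png");print([ (cv2.absdiff(a,im)[150:200,y:y+10]).mean().round(2) for y in range(240,300,10)])
im=manip.camera("top")[:,:,::-1];cv2.imwrite("pics/t17.png",im);crop(im,200,180,420,350,3.6,"pics/t17c.png")
```

```text
[np.float64(2.26), np.float64(2.75), np.float64(2.53), np.float64(5.07), np.float64(7.11), np.float64(6.42)]
```

View pics/t17c.png

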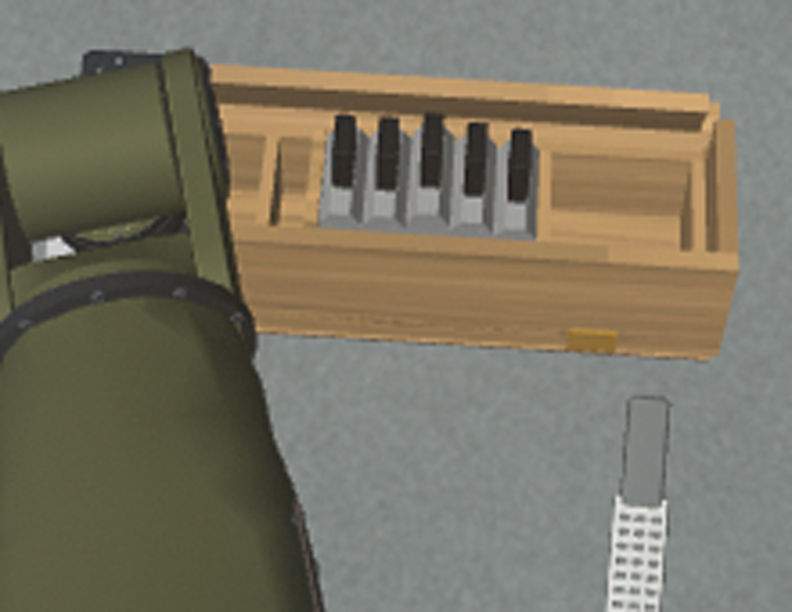

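Run:
```python
from h import *
rf=np.array([601.1,30.9,0]);a=np.array([.999,-.044,0]);b=np.array([.044,.999,0])
for th in (0,.3,.36,.38,.4,.42):
    x=-51*np.cos(th)+100*np.sin(th);z=25+100*np.cos(th)+51*np.sin(th)
    p=proj("top",rf+a*x-b*199+[0,0,z]);q=proj("top",rf+a*x-b*100+[0,0,z]);print(th,p.round(1),q.round(1))
im=cv2.imread("pics/t17.png");crop(im,340,230,420,290,9,"pics/t17d.png")
```

```text
0 [403.6 275.9] [356.7 273. ]
0.3 [404.8 260.2] [357.8 257.2]
0.36 [404.9 257. ] [357.9 254. ]
0.38 [405.  255.9] [358. 253.]
0.4 [405.  254.8] [358.1 251.9]
0.42 [405.1 253.8] [358.1 250.9]
```

View pics/t17d.png

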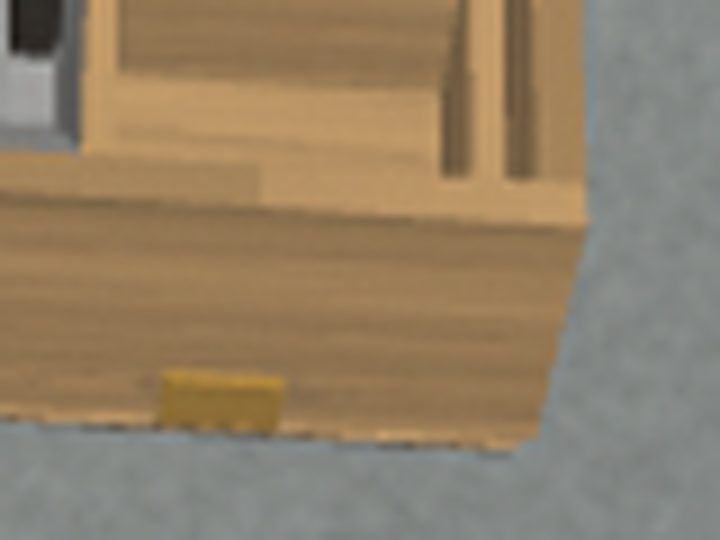

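Pixel check: the panel corner is at (405, 254.7), which gives θ ≈ 0.40. One more gentle push will confirm the stop.

send_rows --commands '[[[0, 0.0004, 0], 0], [[0, 0.0008, 0], 0], [[0, 0.0012, 0], 0], [[0, 0.0015, 0], 0], [[0, 0.0015, 0], 0], [[0, 0.0015, 0], 0], [[0, 0.0015, 0], 0], [[0, 0.0015, 0], 0]]'

```text
clock: 32.53
eef_pos: [586.1, 171.6, 122.6]
eef_rot: [-3.138, 0.0, 1.527]
wrist_force: [-11.3, 0.2, 3.7]
finger_gap: 0.3
```

The stop is felt: 11 N and no further motion. I'll back away.

send_rows --commands '[[[0, -0.001, 0], 0], [[0, -0.003, 0], 0], [[0, -0.006, 0], 0], [[0, -0.012, 0], 0], [[0, -0.02, 0], 0], [[0, -0.03, -0.01], 0], [[0, -0.045, -0.03], 0], [[0, -0.06, -0.06], 0]]'

```text
clock: 33.2
eef_pos: [525.3, 173.9, 181.2]
eef_rot: [-3.138, 0.001, 1.527]
wrist_force: [1.1, 0.2, -0.1]
finger_gap: 0.2
```

send_rows --commands '[[[0, -0.01, -0.03], 0], [[0, -0.03, -0.06], 0], [[0, -0.06, -0.08], 0], [[0, -0.09, -0.09], 0], [[0.01, -0.12, -0.09], 0], [[0.02, -0.14, -0.09], 0], [[0.02, -0.15, -0.09], 0], [[0.02, -0.15, -0.09], 0]]'

```text
clock: 33.87
eef_pos: [376.9, 201.0, 273.1]
eef_rot: [3.141, -0.0, 1.529]
wrist_force: [0.8, 0.8, -0.7]
finger_gap: 0.6
```

Run:
```python
from h import *
im=manip.camera("scene")[:,:,::-1];cv2.imwrite("pics/s18.png",im);crop(im,220,110,460,370,2.3,"pics/s18c.png")
im=manip.camera("top")[:,:,::-1];cv2.imwrite("pics/t18.png",im);crop(im,210,190,410,290,4,"pics/t18c.png")
a=cv2.imread("pics/t17.png");print(cv2.absdiff(a,im)[200:275,300:400].mean())
crop(im,340,230,420,290,9,"pics/t18d.png")
```

```text
3.332088888888889
```

View pics/s18c.png

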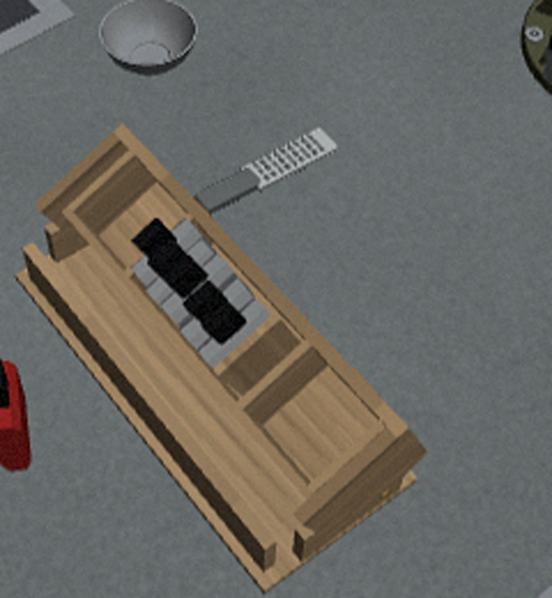

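View pics/t18c.png

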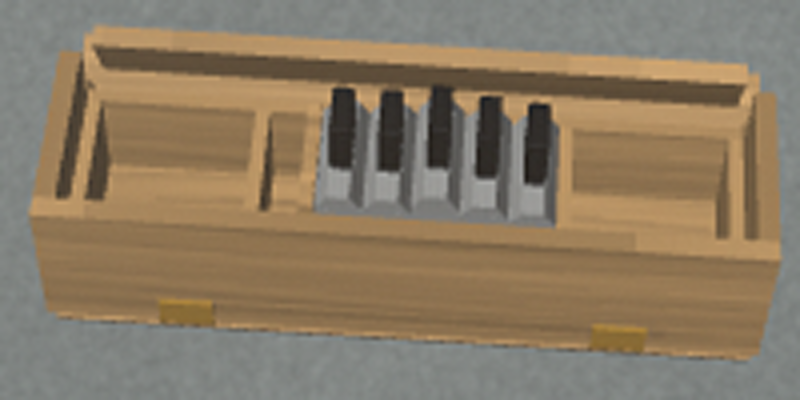

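View pics/t18.png

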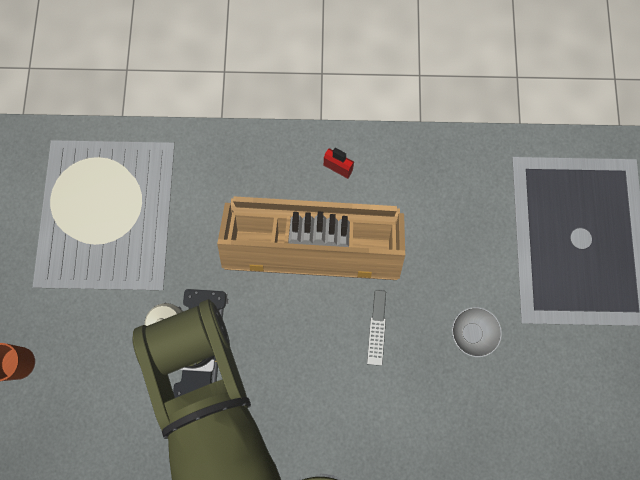

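The bin stays shut with its corner unmoved. The five grips are evenly spaced and parallel (crop x 342, 390, 440, 488, 538), the bystanders are in place and the robot is clear. Handing in.

```bash
python3 -c "
from cell import manip
s=manip.read_state();print(s['clock'],abs(s['qd']).max())
print(manip.sign_off())"
```

```text
33.9667 0.025280748050911864
the job is handed in; nothing more can be done
None
```

The loose tin is seated on the cork between the second and third tins, and the bin is shut. I handed the job in at about 34 s of the 72 s allowed.

- **Insertion:** I gripped the tin across its 30 mm side and lowered it in small steps, letting the third tin, fourth tin and bookend give way. Wrist forces stayed at about 3 N or less until the cork.
- **Seating:** The cork was felt with the tin's underside about 8 mm above the floor. The wrist read 7.6 N, then 20 N, because I sent one press step before reading the first contact force. That was harder than intended but under the 30 N limit. I then eased to a steady 9.5 N, held it and released.
- **Closing:** I pushed the front panel along its arc at 7 N or less until it met the stop, which I confirmed with an 11 N push.

**Last checks:** The panel corner in the top view corresponds to about 0.40 rad, and the bin stayed there after I backed away. All five tins stand upright, parallel and evenly spaced. The garlic keeper (partly hidden by the arm in the last picture), bowl and grater are where they were, and the arm is clear.

The final tin positions come from pictures only, good to about 2 mm. None of the checks failed, though the row tins gave a bin angle of −0.067 rad against −0.044 from the panel edge. I used the panel value.

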